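Open the coffee corner of the second-hand shop

TASK

Get the coffee corner ready. Slide the kettle and the saucepan along the hob, without lifting or tipping them, until one stands wholly inside each of the two red rings (either pot in either red ring; the white ring is only for parking); once both are there, turn the stove timer's knob clockwise to its stop and let go, so that it springs back by itself. Also draw every breakfast board up out of the wooden rack and stand it, long edge down, on the floor of the wire-divided caddy, at any time; leave the salt shaker, the jug, the sugar jar, the mug and the spoon where they are.

Things in the scene. Friction and masses are not known exactly. Their poses are not given: they have to be found in the camera images.
- hob: Black glass hob fixed on the table, 280 mm deep (its x) by 524 mm wide (its y), glass top 6 mm above the table. Origin at the centre of its underside. Three flat rings are drawn on it in a row along its y, 180 mm apart, each 176 mm across. Its yaw is within 0.06 rad of the world axes.
- white_ring (a point): Centre, on the glass, of the white (parking) ring, the robot's left-hand one (+y end). At the start one pot stands here and the other in the middle red ring.
- red_ring_mid (a point): Centre, on the glass, of the middle ring: red, with a small second red ring inside it.
- red_ring_end (a point): Centre, on the glass, of the red ring at the robot's right-hand (-y) end; like the middle one. Empty at the start. A pot (base 140 mm across) is wholly inside a ring when its centre is within about 20 mm of the ring's centre.
- kettle: Blue enamel kettle, 0.6 to 0.9 kg, base 140 mm across, widest 148 mm, 144 mm high over the handle, body with fixed lid and lid knob 106 mm; short spout towards its +x, 108 mm from its axis. Origin at the centre of its underside, z up. Starts with its x within 0.4 rad of the hob's x. Smooth base: 1 to 3 N slide it.
- kettle_handle (a point): Middle of the kettle's carrying handle: a level wooden bar fixed over the kettle's middle, 88 mm long along the kettle's x, 14 mm wide (y), 16 mm high, 136 mm straight above the kettle's origin; 22 mm of free space under it.
- saucepan: Open steel saucepan, 0.5 to 0.8 kg, base 140 mm, rim 144 mm across, 80 mm high. Origin at the centre of its underside, z up. Its handle points along its own -x and starts within 0.3 rad of the hob's -x (towards the robot). Smooth base: 1 to 3 N slide it.
- saucepan_handle (a point): A point to pinch on the saucepan's straight black handle: on its middle line, 110 mm from the pan's axis, 72 mm above its underside. The handle is a bar 18 mm wide and 16 mm high that runs from 86 to 190 mm from the axis.
- timer_box: Stove timer: a white box 90 x 90 x 78 mm fixed on the table, with a black knob on its top: a disc 48 mm across (up to 88 mm above the table) that carries a grip bar 44 mm long, 13 mm thick, its top 115 mm above the table. Origin at the centre of the underside; it does not turn with the knob.
- timer_grip (a point): On the upright axis of the timer's knob, 108 mm above the table: a good height for the middle of the gripper. Axes are the box's and do not turn with the knob: at rest the grip bar lies along this x, its red pointer towards -x.
- timer_knob (a joint): Angle of the timer's knob: 0 at rest, grows clockwise seen from above, to a stop at 1.25 rad (red mark). A spring drives it back to 0 when it is let go; turning it takes 0.04 to 0.17 N m.
- rack: Beech drying rack fixed on the table, 230 (its x) by 152 mm, base 15 mm thick. Four slots along its x at y = -57, -19, 19, 57 mm, each 10.5 mm wide between pairs of dowels at x = -60 and 60 mm, tops 75 mm above the table; low end rails, tops 35 mm above the table. Origin at the centre of the underside.
- caddy: Dark steel caddy fixed on the table, 240 (its x) by 156 mm, walls 45 mm high, floor 5 mm above the table; wire hoops, tops 88 mm above the table, make four slots along its x at y = -57, -19, 19, 57 mm, each 15 mm wide, empty at the start. Rack and caddy stand side by side at the robot's right, in either order, x within 0.1 rad of the world's. Origin: centre of the underside.
- board0: Breakfast board, dark wood, 200 mm long (its x), 8 mm thick (its y), 120 mm high (its z), 0.16 kg. Starts upright in a slot of the rack, foot 15 mm and top edge 135 mm above the table, leaning a little. Origin at the middle of its lower long edge. Three or all of the four boards are there.
- board1: Breakfast board, green, 200 mm long (its x), 8 mm thick (its y), 120 mm high (its z), 0.16 kg. Starts upright in a slot of the rack, foot 15 mm and top edge 135 mm above the table, leaning a little. Origin at the middle of its lower long edge. Three or all of the four boards are there.
- board2: Breakfast board, orange, 200 mm long (its x), 8 mm thick (its y), 120 mm high (its z), 0.16 kg. Starts upright in a slot of the rack, foot 15 mm and top edge 135 mm above the table, leaning a little. Origin at the middle of its lower long edge. Three or all of the four boards are there.
- board3: Breakfast board, white, 200 mm long (its x), 8 mm thick (its y), 120 mm high (its z), 0.16 kg. Starts upright in a slot of the rack, foot 15 mm and top edge 135 mm above the table, leaning a little. Origin at the middle of its lower long edge. Three or all of the four boards are there.
- salt: White ceramic salt shaker, 36 mm across, 70 mm high; loose; stands upright; origin at the centre of its underside; must be left alone
- jug: Small blue mug-shaped milk jug, 68 mm across, 75 mm high; loose; stands upright; origin at the centre of its underside; must be left alone
- sugar: Glass sugar jar with steel cap, 64 mm across, 90 mm high; loose; stands upright; origin at the centre of its underside; must be left alone
- mug: Terracotta mug, 76 mm across, 88 mm high; loose; stands upright; origin at the centre of its underside; must be left alone
- spoon: Spoon, 150 mm long, lying on the table between robot and hob; must be left alone
Not all that is in view belongs to the job. Of the things that look like the board2, the larger one is meant.

How it is judged:
By the outcome, as a careful person would: the job done as asked, in the order asked, and still so for the second after the job is handed in, with the robot touching nothing.
Of board0, board1, board2, board3 only 3 to 4 are there at a start; the rules pass over those that are not, and their reading is None.
At some moment in a run one of kettle, saucepan may be knocked a few centimetres aside while the robot is not near it.
It also fails if it takes over 210 s, if anything falls off the work surface, if the arm or the gripper's body presses on something with over 40 N, if the wrist force passes 120 N, or if a joint passes its speed limit or range.

ROBOT

A 6-joint arm with a two-finger parallel gripper is mounted at the origin on the work surface. World frame = base frame: x ahead of the robot, y to its left, z up, the work surface at z = 0. Lengths are in m, angles in rad, forces in N, time in s.
With the tool pointing down it reaches from about 0.425 to 0.95 m from the base axis. Payload 14.7 kg.
Tool frame: the origin (TCP) lies midway between the tips of the shut fingers; the grasp point (between the pads) lies 19 mm behind it (manip.grasp_offset is the distance from the TCP to the grasp point, in m); z points along the fingers, y is the direction in which the jaws open and shut (so a half turn about z gives the same grasp; the last joint's range is limited). The gripper opens to 85 mm and grips with 20 to 120 N. Pads are 22 mm wide; open, the fingers measure 114 mm over their backs; the gripper's body (76 mm by 85 mm) begins 54 mm behind the grasp point. The pads swing forward as they close: fully open they stand 13 mm farther back than shut.
Start: joints at [1.224, 0.48, 1.596, -0, 1.065, -0.047], TCP at [0.192, 0.621, 0.231] pointing down, gripper open.
Joint ranges: [-2.75, 2.75], [-0.82, 2.05], [0.23, 2.67], [-1.56, 4.7], [0.09, 2.69], [-2.92, 2.92]. Speed limits (rad/s): [1.89, 1.89, 2.39, 3.01, 3.01, 3.01].

INTERFACE

Orientations are given as a rotation vector (axis times angle).
In Python, from rig import manip gives the robot as it stands. The module is installed in compiled form; this text tells all that it offers.
- The arm moves only by the tool drive_tool, never from a script. Its argument "moves" is a list of rows, each a list of 7 numbers: the turn, a rotation vector about the tool's x, y, z scaled (see below), then the shift along the tool's x, y, z scaled (see below), then the closure, from -1 (fully open) to 1 (shut). A call has 1 to 10 rows; each row shifts and turns the commanded pose from where the row before left it, along the tool's axes as they then stand; what a row does not reach is not made up. The controller multiplies each number of a shift by 150 mm and each number of a turn by 0.1 rad. A row lasts 1/8 s, in which the tool goes at most 62.5 mm and 10.7 degrees, less where a joint would pass 70% of its speed; a pose out of reach is approached as far as the arm can. A call with a number of a shift or a turn outside -1 to 1 is refused whole. A call with a gripper value outside its range is refused whole. The fingers move at their own pace and stop on an object; "newtons" is the grip in N (left out, the last holds). Time passes only in rows, so rows that do not move let the fingers close. It gives the time, the measured TCP pose, the force and the opening at its end, in the units of the state.
- manip.sense(): the state, without advancing time (a new reading comes with each control period).
- manip.grab_frame(name): name is "side" or "top"; returns a dict with "img" (480x640x3 uint8, red, green, blue), "depth" (480x640 float32, m along the optical axis (not along the pixel's ray), 0 where there is no reading), "K" (3x3 intrinsics, pixels), "distortion" ([k1, k2, p1, p2, k3] as OpenCV has them; the pictures are not rectified), "world_to_cam" (4x4, takes a point from world to camera coordinates). Camera axes: x right, y down, z forward; pixel columns grow to the right and rows downward; lengths in m; the calibration is good to about 2 mm. A picture is of the moment at which its call begins.
- manip.close_job(): hands the job in, once; it reports no verdict.
The state is a dict: "clock": time; "qpos": joint angles; "dq": joint speeds; "joint_torque": joint torques, N m; "eef_pos": TCP position; "eef_rot": TCP orientation; "force": force on the tool from outside, world axes, zero at the start; "ft_torque": the same for the moment, N m; "grip_width": finger opening in m.
Only numpy, scipy, OpenCV 4.12 (cv2) and the standard library are available. Lean on these libraries where they do the work, as an engineer would, in place of code of your own. Each camera call takes 0.05 s, during which the arm holds its last target.

## Working session

There is one attempt and no reset: what is moved stays moved. The work goes in short steps, Python scripts to look and compute and a tool call to move; the robot and the scene stay as the last step left them, time stands still between calls to the robot, and variables do not carry over. Pictures are saved under pics/ and viewed, and the job is handed in when it is done.

Besides the shell and the picture viewer there is one more tool, called after "Request:" as name([rows], argument=value, ...), one row to a line, values as JSON. drive_tool: Moves the arm, as the interface text tells. Its arguments: {"type":"object","properties":{"moves":{"type":"array","items":{"type":"array","items":{"type":"number","minimum":-1,"maximum":1}}},"newtons":{"type":"number"}},"required":["moves"]}

```bash
mkdir -p pics; ls; python3 - <<'E'
from rig import manip
import cv2,numpy as np
print(manip.sense())
for n in("side","top"):
    f=manip.grab_frame(n)
    cv2.imwrite(f"pics/{n}0.png",f["img"][:,:,::-1]); np.savez(f"pics/{n}0.npz",**f)
    print(n,f["K"],f["distortion"],f["world_to_cam"])
E
```

```text
pics
{'clock': 0.0, 'qpos': array([ 1.22443871e+00,  4.80818038e-01,  1.59688507e+00, -8.81132368e-06,
        1.06508334e+00, -4.66084027e-02]), 'dq': array([ 0.00100922,  0.00051038, -0.00032075,  0.00116456,  0.00033427,
        0.00100742]), 'joint_torque': array([-3.17410493e-03, -9.50679088e+01, -4.30153370e+01, -2.78114903e-04,
        1.29971685e-02, -1.34147353e-05]), 'eef_pos': array([0.19177977, 0.62063121, 0.23067716]), 'eef_rot': array([-4.69043842e-01, -3.10615230e+00,  1.84135789e-03]), 'force': array([ 0.12642658, -0.69631327, -0.3676346 ]), 'ft_torque': array([ 0.01625551, -0.04791718,  0.00332374]), 'grip_width': 0.08554341059328666}
side [[570.99764783   0.         322.62141191]
 [  0.         570.99764783 245.1225348 ]
 [  0.           0.           1.        ]] [-0.00772883  0.          0.          0.          0.        ] [[ 0.86029597 -0.50962779  0.01305239 -0.41303339]
 [-0.28703128 -0.50537549 -0.81376204  0.22148966]
 [ 0.42131211  0.69632975 -0.58105162  1.3784454 ]
 [ 0.          0.          0.          1.        ]]
top [[445.46433075   0.         324.80575272]
 [  0.         445.46433075 244.01331273]
 [  0.           0.           1.        ]] [-0.07486397  0.          0.          0.          0.        ] [[-0.00546107 -0.99986081  0.01576525 -0.00854148]
 [-0.99091286  0.00329203 -0.1344651   0.50829751]
 [ 0.13439448 -0.01635631 -0.99079291  1.16253932]
 [ 0.          0.          0.          1.        ]]
```

View pics/side0.png

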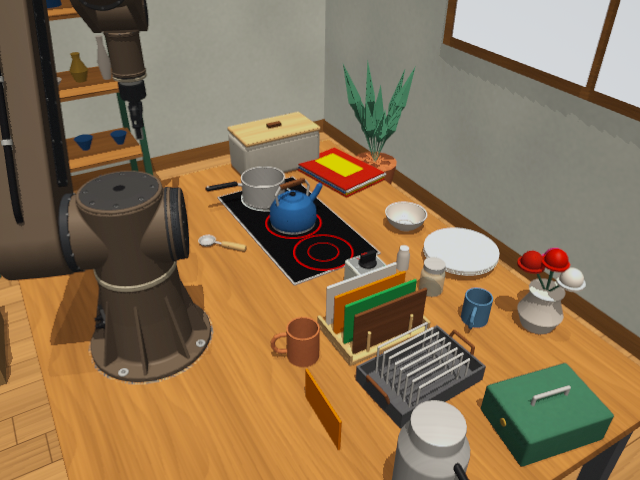

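View pics/top0.png

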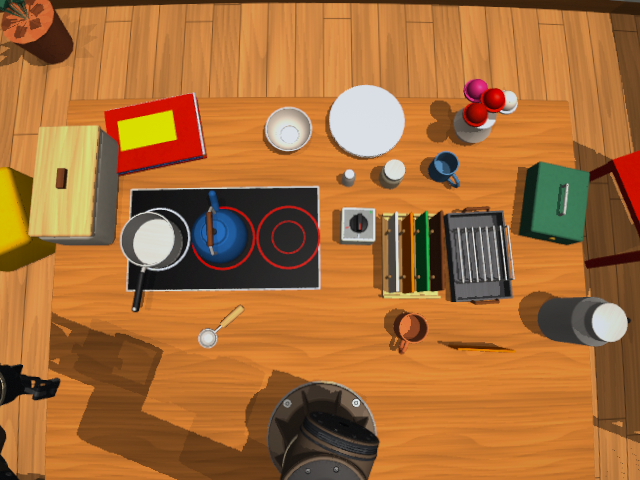

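```bash
cat > h.py <<'E'
import cv2,numpy as np
from scipy.spatial.transform import Rotation as R
def snap(n,tag):
    from rig import manip
    f=manip.grab_frame(n); cv2.imwrite(f"pics/{n}{tag}.png",f["img"][:,:,::-1]); np.savez(f"pics/{n}{tag}.npz",**f); return f
def load(n,tag): return dict(np.load(f"pics/{n}{tag}.npz"))
def ray(f,uv):
    p=cv2.undistortPoints(np.array(uv,float).reshape(-1,1,2),f["K"],f["distortion"])[:,0]
    d=np.c_[p,np.ones(len(p))]; T=f["world_to_cam"]; 
    return -T[:3,:3].T@T[:3,3], d@T[:3,:3]
def atz(f,uv,z):
    c,d=ray(f,uv); return c+d*((z-c[2])/d[:,2])[:,None]
def dep(f,uv):
    c,d=ray(f,uv); return np.array([c+dd*f["depth"][int(round(v)),int(round(u))] for dd,(u,v) in zip(d,uv)])
def proj(f,P):
    P=np.atleast_2d(np.array(P,float)); T=f["world_to_cam"]
    return cv2.projectPoints(P,cv2.Rodrigues(T[:3,:3])[0],T[:3,3],f["K"],f["distortion"])[0][:,0]
def crop(f,x0,y0,x1,y1,k,name):
    im=cv2.resize(f["img"][y0:y1,x0:x1,::-1],None,fx=k,fy=k,interpolation=cv2.INTER_CUBIC)
    cv2.imwrite("pics/"+name,im)
def cloud(f):
    v,u=np.mgrid[0:480,0:640]; uv=np.c_[u.ravel(),v.ravel()]
    c,d=ray(f,uv); return (c+d*f["depth"].reshape(-1,1)).reshape(480,640,3)
E
python3 - <<'E'
from h import *
f=load("top",0)
crop(f,110,170,330,320,3.6,"a1.png"); crop(f,330,190,530,310,4,"a2.png")
C=cloud(f)
# hob corners
print("table z",np.median(C[340:360,300:330,2]))
E
```

```text
table z 0.00034605268334475525
```

View pics/a1.png

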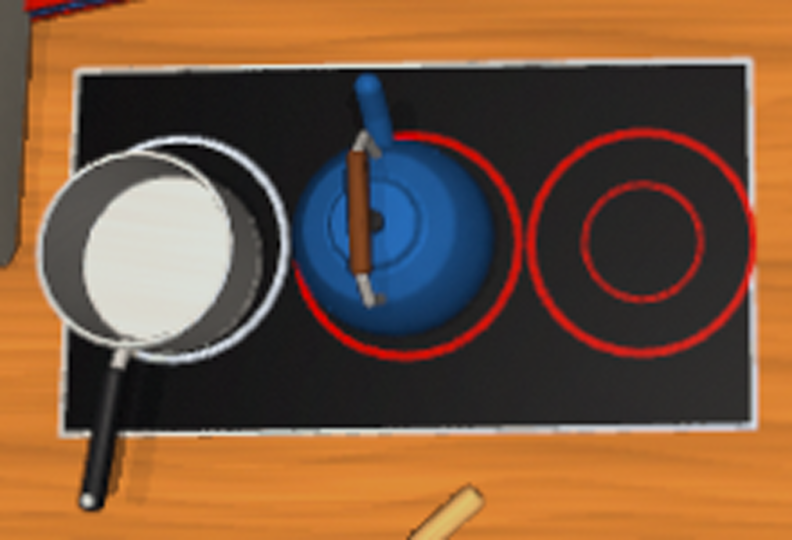

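View pics/a2.png

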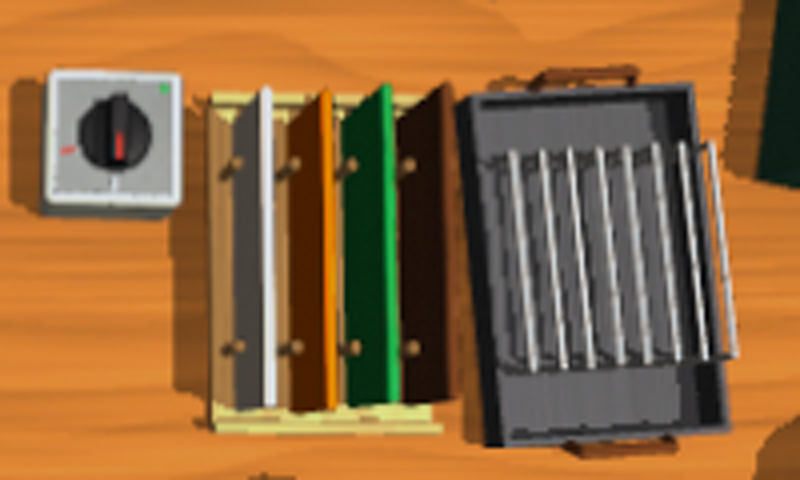

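```bash
python3 - <<'E'
from h import *
np.set_printoptions(precision=4,suppress=True)
f=load("top",0)
def a(p,k,o): return (np.array(p,float)+.5)/k-.5+np.array(o)
c1=lambda p:a(p,3.6,(110,170)); c2=lambda p:a(p,4,(330,190))
hc=atz(f,c1([(77,70),(750,62),(755,428),(62,435)]),.006);print("hob",hc,hc.mean(0))
print("ring end",atz(f,c1([(641,242)]),.006), "ring mid l/r/b",atz(f,c1([(522,242),(407,357),(407,132)]),.006),"white",atz(f,c1([(290,242),(180,360),(183,137)]),.006))
print("end l r t b",atz(f,c1([(528,242),(756,242),(641,129),(641,357)]),.006))
print("pan rim",atz(f,c1([(38,250),(232,240),(130,152),(130,350)]),.086))
print("pan handle",atz(f,c1([(122,350),(91,502)]),.086))
print("kettle handle bar",atz(f,c1([(357,151),(361,272)]),.150), "k body r/l",)
print("timer bar",atz(f,c2([(119,95),(119,165)]),.115),"top corners",atz(f,c2([(50,72),(180,75),(182,203),(47,205)]),.078))
for n,p in dict(white=[(265,90),(271,404)],orange=[(325,90),(331,408)],green=[(385,86),(394,402)],dark=[(447,86),(450,398)]).items():
    P=atz(f,c2(p),.135); print(n,P,P.mean(0), np.linalg.norm(P[0]-P[1]))
print("rack corners",atz(f,c2([(209,94),(212,431)]),.035),atz(f,c2([(440,431)]),.035))
w=[[(512,150),(534,368)],[(541,150),(564,367)],[(570,150),(592,366)],[(598,150),(623,363)],[(626,150),(648,361)],[(655,148),(679,359)],[(682,146),(706,358)],[(711,146),(735,356)]]
for x in w:
    P=atz(f,c2(x),.088); d=P[0]-P[1]; print(P[:,:2].ravel(),P.mean(0)[:2],np.arctan2(d[1],d[0]))
print("caddy top",atz(f,c2([(458,100),(692,84),(730,428),(487,445)]),.045),)
E
```

```text
hob [[0.6704 0.5351 0.006 ]
 [0.6738 0.007  0.006 ]
 [0.3901 0.0042 0.006 ]
 [0.3856 0.5314 0.006 ]] [0.53   0.2694 0.006 ]
ring end [[0.5323 0.0909 0.006 ]] ring mid l/r/b [[0.5326 0.182  0.006 ]
 [0.4447 0.2681 0.006 ]
 [0.6191 0.2727 0.006 ]] white [[0.5333 0.3607 0.006 ]
 [0.4427 0.4423 0.006 ]
 [0.6161 0.4478 0.006 ]]
end l r t b [[0.5326 0.1774 0.006 ]
 [0.5321 0.0029 0.006 ]
 [0.6207 0.0915 0.006 ]
 [0.4442 0.0904 0.006 ]]
pan rim [[0.5159 0.5215 0.086 ]
 [0.5227 0.3796 0.086 ]
 [0.5876 0.4574 0.086 ]
 [0.4436 0.4503 0.086 ]]
pan handle [[0.4436 0.4561 0.086 ]
 [0.3359 0.4738 0.086 ]]
kettle handle bar [[0.5738 0.2752 0.15  ]
 [0.4906 0.2699 0.15  ]] k body r/l
timer bar [[ 0.5754 -0.0975  0.115 ]
 [ 0.5304 -0.0967  0.115 ]] top corners [[ 0.5984 -0.056   0.078 ]
 [ 0.5963 -0.1414  0.078 ]
 [ 0.5114 -0.1409  0.078 ]
 [ 0.5104 -0.0531  0.078 ]]
white [[ 0.5743 -0.1869  0.135 ]
 [ 0.3794 -0.1854  0.135 ]] [ 0.4768 -0.1862  0.135 ] 0.19496504431996692
orange [[ 0.5743 -0.2247  0.135 ]
 [ 0.3766 -0.2222  0.135 ]] [ 0.4755 -0.2234  0.135 ] 0.1976861381653809
green [[ 0.5769 -0.2627
[... 282 characters left out ...]
 ]]
[ 0.5443 -0.3567  0.4023 -0.3647] [ 0.4733 -0.3607] 0.05637983691402008
[ 0.5443 -0.376   0.4028 -0.3845] [ 0.4735 -0.3802] 0.059459600532107096
[ 0.5443 -0.3954  0.4032 -0.4029] [ 0.4738 -0.3992] 0.05329643735153075
[ 0.5443 -0.4141  0.405  -0.4235] [ 0.4746 -0.4188] 0.06696503510703852
[ 0.5442 -0.4329  0.4061 -0.4401] [ 0.4752 -0.4365] 0.05181328824822634
[ 0.5456 -0.4526  0.4072 -0.4608] [ 0.4764 -0.4567] 0.05934593003686643
[ 0.5469 -0.4709  0.4077 -0.4788] [ 0.4773 -0.4749] 0.05691131887925387
[ 0.5469 -0.4906  0.4088 -0.4983] [ 0.4778 -0.4945] 0.056015521712358636
caddy top [[ 0.5862 -0.335   0.045 ]
 [ 0.5976 -0.4989  0.045 ]
 [ 0.363  -0.5114  0.045 ]
 [ 0.3537 -0.345   0.045 ]]
```

```bash
cat >> h.py <<'E'
def to(P,yaw=None,verbose=True):
    """needed tool-frame shift (mm & units) and turn (units) to have TCP at P, pointing down, tool x along -worldx rotated by yaw"""
    from rig import manip
    s=manip.sense(); Rm=R.from_rotvec(s["eef_rot"])
    t="t%.2f pos %s F %s w %.4f"%(s["clock"],np.round(s["eef_pos"],4),np.round(s["force"],1),s["grip_width"]); print(t)
    if yaw is not None:
        D=np.array([[-1,0,0],[0,1,0],[0,0,-1.]]); G=R.from_euler("z",yaw)*R.from_matrix(D)
        rv=(Rm.inv()*G).as_rotvec(); print("turn units",np.round(rv/.1,3))
        Rn=G
    else: Rn=Rm
    d=Rm.inv().apply(np.array(P)-s["eef_pos"]); d2=Rn.inv().apply(np.array(P)-s["eef_pos"])
    print("shift units now-axes",np.round(d/.15,3)," after-turn axes",np.round(d2/.15,3))
    print("tool axes cols\n",np.round(Rm.as_matrix(),3))
E
python3 - <<'E'
from h import *
to((.477,-.186,.25),-.01)
f=load("side",0);t=load("top",0)
print(dep(t,[(348,176),(393,170),(445,163),(411,328)]))
E
```

```text
t0.10 pos [0.1918 0.6207 0.2307] F [-0.4  0.1 -0.2] w 0.0852
turn units [-1.000e-02 -2.000e-03 -2.898e+00]
shift units now-axes [-3.405 -4.577 -0.124]  after-turn axes [-1.955 -5.359 -0.128]
tool axes cols
 [[-0.955  0.295 -0.   ]
 [ 0.295  0.955 -0.001]
 [ 0.    -0.001 -1.   ]]
[[ 0.68759973 -0.07338982  0.06596626]
 [ 0.69654389 -0.19048131  0.09172015]
 [ 0.74395877 -0.35542807  0.00779894]
 [ 0.28216216 -0.24273492  0.00827134]]
```

Request:
drive_tool([
  [0, 0, -1, 0, 0, 0, 0.4],
  [0, 0, -1, 0, 0, 0, 0.4],
  [0, 0, -0.9, 0, 0, 0, 0.4],
  [0, 0, 0, -0.27, -0.3, 0, 0.4],
  [0, 0, 0, -0.27, -0.3, 0, 0.4],
  [0, 0, 0, -0.27, -0.3, 0, 0.4],
  [0, 0, 0, -0.27, -0.3, 0, 0.4],
  [0, 0, 0, -0.27, -0.3, 0, 0.4],
  [0, 0, 0, -0.27, -0.3, 0, 0.4],
  [0, 0, 0, -0.27, -0.3, -0.1, 0.4],
], newtons=40)

```text
clock: 1.35
eef_pos: [0.4727, 0.3012, 0.2455]
eef_rot: [-0.015, -3.14, 0.002]
force: [0.5, 1.0, 0.3]
grip_width: 0.0257
```

Request:
drive_tool([
  [0, 0, 0, 0, -0.4, 0, 0.4],
  [0, 0, 0, 0, -0.4, 0, 0.4],
  [0, 0, 0, 0, -0.4, 0, 0.4],
  [0, 0, 0, 0, -0.4, 0, 0.4],
  [0, 0, 0, 0, -0.4, 0, 0.4],
  [0, 0, 0, 0, -0.4, 0, 0.4],
  [0, 0, 0, 0, -0.4, 0, 0.4],
  [0, 0, 0, 0, -0.4, 0, 0.4],
  [0, 0, 0, 0, -0.4, 0, 0.4],
  [0, 0, 0, 0, -0.4, 0, 0.4],
])

```text
clock: 2.6
eef_pos: [0.466, -0.2987, 0.2462]
eef_rot: [-0.016, -3.141, -0.0]
force: [1.4, 0.2, 0.7]
grip_width: 0.0258
```

```bash
python3 - <<'E'
from h import *
to((.4795,-.299,.2),-.01)
E
```

```text
t2.60 pos [ 0.466  -0.2987  0.2462] F [1.4 0.2 0.7] w 0.0258
turn units [ 0.002 -0.001 -0.001]
shift units now-axes [-0.09  -0.001  0.308]  after-turn axes [-0.09  -0.001  0.308]
tool axes cols
 [[-1.    0.01 -0.  ]
 [ 0.01  1.    0.  ]
 [ 0.    0.   -1.  ]]
```

Request:
drive_tool([
  [0, 0, 0, -0.09, 0, 0.2, 0.4],
  [0, 0, 0, 0, 0, 0.2, 0.4],
  [0, 0, 0, 0, 0, 0.2, 0.4],
  [0, 0, 0, 0, 0, 0.2, 0.4],
  [0, 0, 0, 0, 0, 0.12, 0.4],
  [0, 0, 0, 0, 0, 0, 0.4],
])

```text
clock: 3.35
eef_pos: [0.4791, -0.2962, 0.107]
eef_rot: [-0.015, -3.139, -0.003]
force: [-0.5, 0.4, 0.9]
grip_width: 0.0255
```

```bash
python3 - <<'E'
from h import *
f=snap("side",1); crop(f,300,200,500,350,4,"b1.png")
to((.4795,-.299,.108),-.01)
E
```

```text
t3.40 pos [ 0.4797 -0.2966  0.108 ] F [-0.2 -0.1 -0.2] w 0.0255
turn units [ 0.007 -0.011  0.002]
shift units now-axes [ 0.001 -0.016  0.   ]  after-turn axes [ 0.001 -0.016  0.   ]
tool axes cols
 [[-1.     0.01  -0.001]
 [ 0.01   1.     0.001]
 [ 0.001  0.001 -1.   ]]
```

View pics/b1.png

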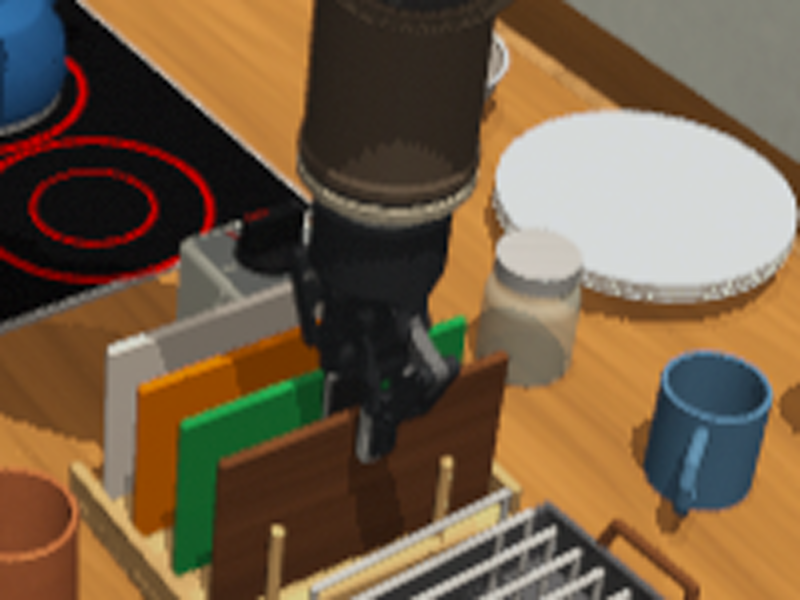

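The picture shows the fingers astride the dark board (pad near (370,430) in the crop), clear of the green one. Close and lift.

Request:
drive_tool([
  [0, 0, 0, 0, 0, 0, 1],
  [0, 0, 0, 0, 0, 0, 1],
  [0, 0, 0, 0, 0, 0, 1],
  [0, 0, 0, 0, 0, 0, 1],
], newtons=40)

```text
clock: 3.9
eef_pos: [0.4805, -0.2981, 0.1093]
eef_rot: [0.015, 3.14, -0.003]
force: [-1.9, -7.3, -3.5]
grip_width: 0.0075
```

Request:
drive_tool([
  [0, 0, 0, 0, 0, -0.1, 1],
  [0, 0, 0, 0, 0, -0.2, 1],
  [0, 0, 0, 0, 0, -0.2, 1],
  [0, 0, 0, 0, 0, -0.2, 1],
  [0, 0, 0, 0, 0, -0.2, 1],
  [0, 0, 0, 0, 0, -0.1, 1],
  [0, 0, 0, 0, 0, 0, 1],
  [0, 0, 0, 0, 0, 0, 1],
])

```text
clock: 4.9
eef_pos: [0.4795, -0.2965, 0.2573]
eef_rot: [-0.015, -3.14, -0.001]
force: [0.1, 0.8, -2.6]
grip_width: 0.007
```

```bash
python3 - <<'E'
from h import *
f=snap("side",2); crop(f,300,140,500,290,4,"b2.png")
t=snap("top",2); crop(t,370,170,530,310,5,"b3.png")
to((.475,-.4847,.258),.057)
E
```

```text
t5.00 pos [ 0.4795 -0.2965  0.2571] F [ 0.7  0.2 -1.9] w 0.0075
turn units [ 0.011 -0.016 -0.668]
shift units now-axes [ 0.017 -1.255 -0.007]  after-turn axes [ 0.101 -1.251 -0.006]
tool axes cols
 [[-1.     0.01  -0.002]
 [ 0.01   1.     0.001]
 [ 0.002  0.001 -1.   ]]
```

View pics/b2.png

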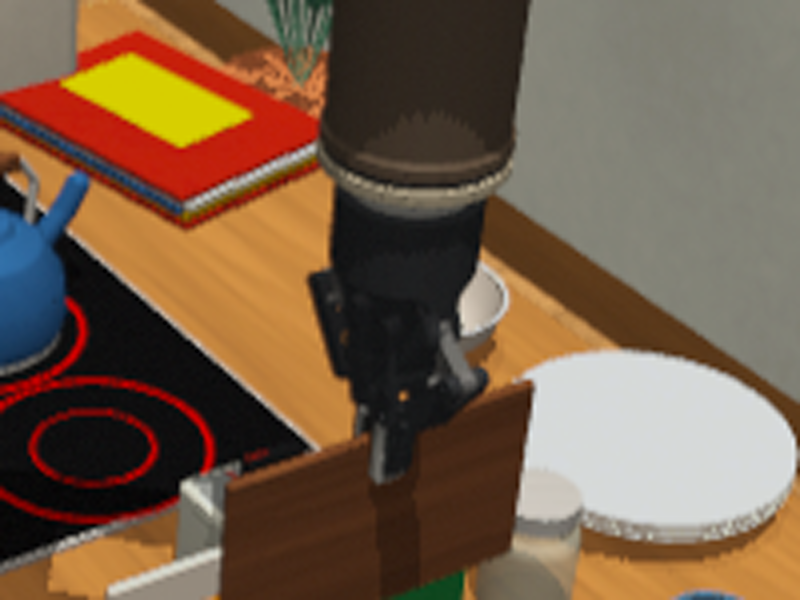

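View pics/b3.png

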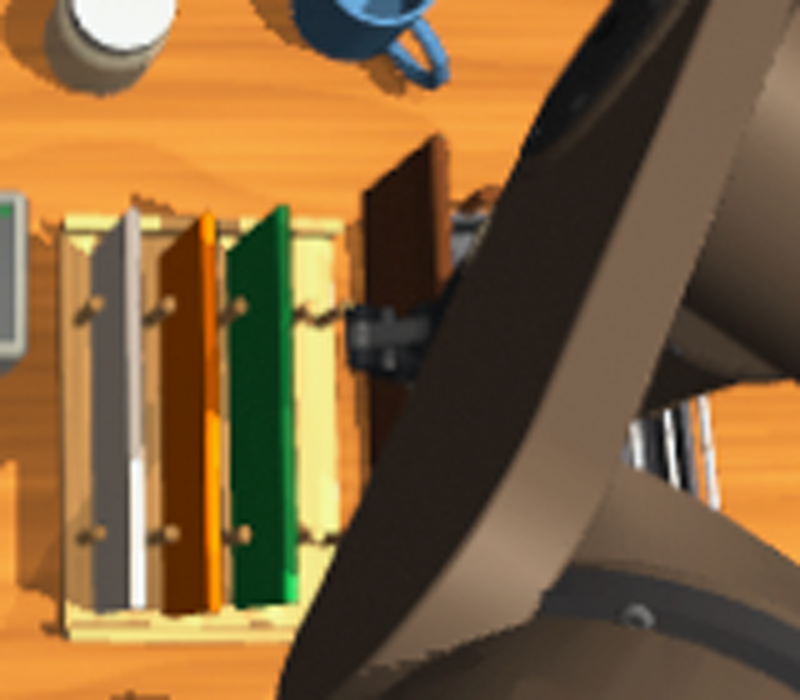

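Request:
drive_tool([
  [0, 0, -0.67, 0, 0, 0, 1],
  [0, 0, 0, 0.02, -0.25, 0, 1],
  [0, 0, 0, 0.02, -0.25, 0, 1],
  [0, 0, 0, 0.02, -0.25, 0, 1],
  [0, 0, 0, 0.02, -0.25, 0, 1],
  [0, 0, 0, 0.02, -0.25, 0, 1],
  [0, 0, 0, 0, 0, 0, 1],
])

```text
clock: 5.88
eef_pos: [0.475, -0.487, 0.2567]
eef_rot: [0.087, -3.139, -0.001]
force: [-0.0, 0.7, -1.9]
grip_width: 0.0073
```

```bash
python3 - <<'E'
from h import *
f=load("side",0)
c=np.array([.4755,-.4275]);a=.057;ux=np.array([np.cos(a),np.sin(a)]);uy=np.array([-np.sin(a),np.cos(a)])
im=cv2.resize(f["img"][310:430,345:500,::-1],None,fx=5,fy=5,interpolation=cv2.INTER_CUBIC)
for y in (-57,-19,19,57):
  for o,col in((-9.5,(0,0,255)),(9.5,(0,255,0))):
    P=[np.r_[c+ux*x+uy*(y+o)/1000,.088] for x in(-.071,.071)]
    q=(proj(f,P)-[345,310]+.5)*5; cv2.line(im,tuple(map(int,q[0])),tuple(map(int,q[1])),col,1)
cv2.imwrite("pics/c1.png",im)
to((.475,-.4847,.258),.057)
E
```

```text
t5.88 pos [ 0.475  -0.487   0.2567] F [-0.   0.7 -1.9] w 0.0073
turn units [ 0.006 -0.01  -0.018]
shift units now-axes [-0.001  0.015 -0.009]  after-turn axes [-0.001  0.015 -0.009]
tool axes cols
 [[-0.998 -0.055 -0.001]
 [-0.055  0.998  0.001]
 [ 0.001  0.001 -1.   ]]
```

View pics/c1.png

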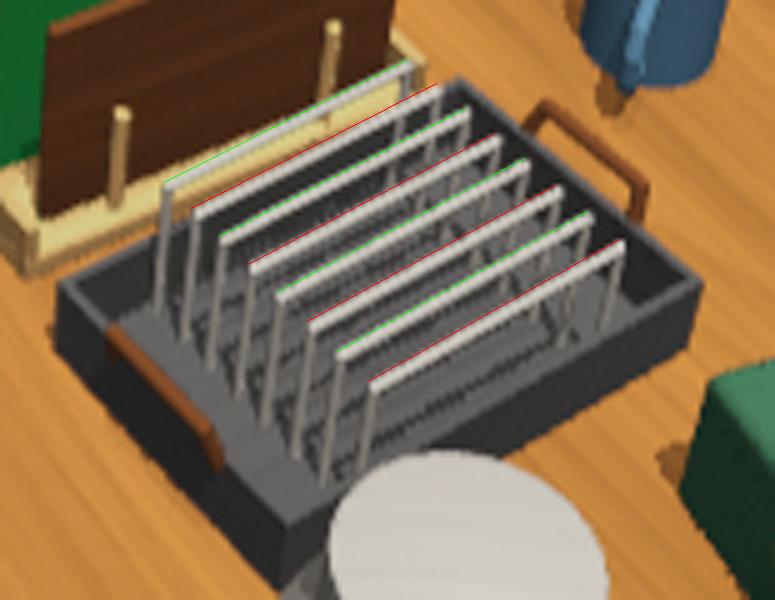

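Request:
drive_tool([
  [0, 0, 0, 0, 0.01, 0.1, 1],
  [0, 0, 0, 0, 0, 0.2, 1],
  [0, 0, 0, 0, 0, 0.12, 1],
  [0, 0, 0, 0, 0, 0, 1],
  [0, 0, 0, 0, 0, 0, 1],
])

```text
clock: 6.5
eef_pos: [0.476, -0.4835, 0.196]
eef_rot: [-0.09, 3.14, -0.001]
force: [0.9, 0.2, -1.0]
grip_width: 0.0074
```

```bash
python3 - <<'E'
from h import *
f=snap("side",3); crop(f,340,260,500,410,4,"b4.png")
to((.475,-.4854,.193),.057)
E
```

```text
t6.55 pos [ 0.4761 -0.4837  0.1963] F [-0.2 -0.1 -1.9] w 0.0071
turn units [-0.011  0.009  0.004]
shift units now-axes [ 0.008 -0.011  0.022]  after-turn axes [ 0.008 -0.011  0.022]
tool axes cols
 [[-0.998 -0.057  0.001]
 [-0.057  0.998 -0.001]
 [-0.001 -0.001 -1.   ]]
```

View pics/b4.png

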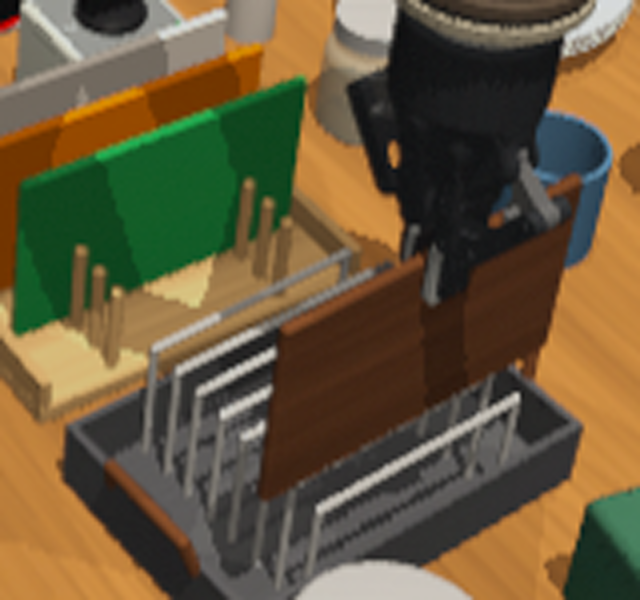

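```bash
python3 - <<'E'
from h import *
f=load("side",3)
q=[((262.5)/4+340-.4,498/4+260-.4),(272/4+340-.4,498/4+260-.4)]
print(atz(f,q,.103)); 
q=[(275/4+340,328/4+260),(285/4+340,334/4+260),(583/4+340,180/4+260)];print(atz(f,q,.223))
E
```

```text
[[ 0.37912851 -0.49067766  0.103     ]
 [ 0.38323575 -0.49305255  0.103     ]]
[[ 0.37304853 -0.49025384  0.223     ]
 [ 0.37469984 -0.49568246  0.223     ]
 [ 0.57226653 -0.48508284  0.223     ]]
```

Request:
drive_tool([
  [0, 0, 0, 0, -0.01, 0.1, 1],
  [0, 0, 0, 0, 0, 0.12, 1],
  [0, 0, 0, 0, 0, 0.12, 1],
  [0, 0, 0, 0, 0, 0.12, 1],
  [0, 0, 0, 0, 0, 0.12, 1],
  [0, 0, 0, 0, 0, 0.06, 1],
  [0, 0, 0, 0, 0, 0, 1],
  [0, 0, 0, 0, 0, 0, 1],
])

```text
clock: 7.55
eef_pos: [0.4758, -0.485, 0.0992]
eef_rot: [-0.09, 3.14, -0.0]
force: [-0.6, 0.5, -2.1]
grip_width: 0.0074
```

Request:
drive_tool([
  [0, 0, 0, 0, 0, 0, 0.4],
  [0, 0, 0, 0, 0, 0, 0.4],
  [0, 0, 0, 0, 0, 0, 0.4],
  [0, 0, 0, 0, 0, -0.1, 0.4],
  [0, 0, 0, 0, 0, -0.2, 0.4],
  [0, 0, 0, 0, 0, -0.2, 0.4],
  [0, 0, 0, 0, 0, -0.2, 0.4],
  [0, 0, 0, 0, 0, 0, 0.4],
])

```text
clock: 8.55
eef_pos: [0.4768, -0.4861, 0.2081]
eef_rot: [-0.09, 3.137, -0.006]
force: [0.7, -0.6, -0.1]
grip_width: 0.0259
```

```bash
python3 - <<'E'
from h import *
f=snap("side",4); crop(f,340,240,500,390,4,"b5.png")
to((.4784,-.262,.203),-.01)
t=snap("top",4); crop(t,370,170,530,310,5,"b6.png")
E
```

```text
t8.60 pos [ 0.4762 -0.4855  0.2063] F [-0.8 -0.3  0.4] w 0.0254
turn units [-0.022  0.019  0.672]
shift units now-axes [-0.1    1.487  0.019]  after-turn axes [0.    1.49  0.022]
tool axes cols
 [[-0.998 -0.057  0.002]
 [-0.057  0.998 -0.002]
 [-0.002 -0.002 -1.   ]]
```

View pics/b5.png

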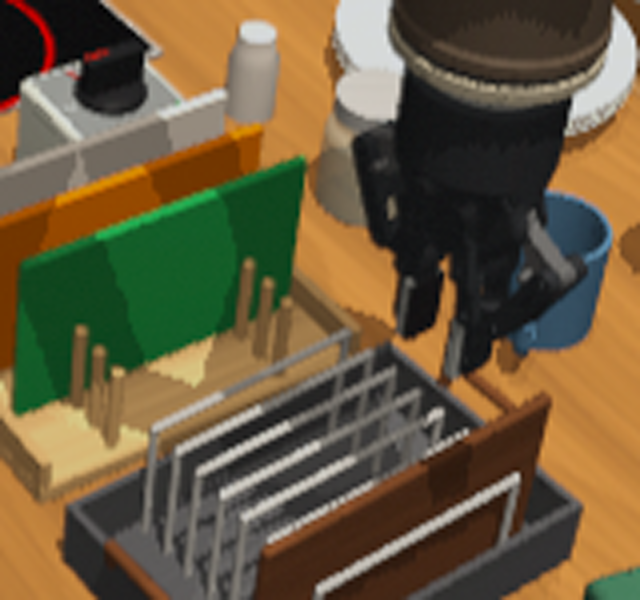

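Dark board stands in the outermost slot (top edge from (265,545) to (548,400)). Next the green one.

Request:
drive_tool([
  [-0.02, 0.02, 0.67, 0, 0, 0, 0.4],
  [0, 0, 0, 0, 0.37, 0, 0.4],
  [0, 0, 0, 0, 0.37, 0, 0.4],
  [0, 0, 0, 0, 0.37, 0, 0.4],
  [0, 0, 0, 0, 0.37, 0, 0.4],
  [0, 0, 0, 0, 0.01, 0, 0.4],
  [0, 0, 0, 0, 0, 0, 0.4],
  [0, 0, 0, 0, 0, 0, 0.4],
])

```text
clock: 9.65
eef_pos: [0.4779, -0.2624, 0.2045]
eef_rot: [-0.017, -3.139, -0.003]
force: [0.4, -0.4, -0.1]
grip_width: 0.0257
```

```bash
python3 - <<'E'
from h import *
to((.4784,-.262,.108),-.01)
E
```

```text
t9.65 pos [ 0.4779 -0.2624  0.2045] F [ 0.4 -0.4 -0.1] w 0.0257
turn units [ 0.018 -0.022 -0.007]
shift units now-axes [-0.005  0.001  0.643]  after-turn axes [-0.003  0.002  0.643]
tool axes cols
 [[-1.     0.011 -0.002]
 [ 0.011  1.     0.002]
 [ 0.002  0.002 -1.   ]]
```

Request:
drive_tool([
  [0.02, -0.02, 0, 0, 0, 0.15, 0.4],
  [0, 0, 0, 0, 0, 0.2, 0.4],
  [0, 0, 0, 0, 0, 0.2, 0.4],
  [0, 0, 0, 0, 0, 0.095, 0.4],
  [0, 0, 0, 0, 0, 0, 0.4],
  [0, 0, 0, 0, 0, 0, 1],
  [0, 0, 0, 0, 0, 0, 1],
  [0, 0, 0, 0, 0, 0, 1],
  [0, 0, 0, 0, 0, 0, 1],
])

```text
clock: 10.78
eef_pos: [0.4783, -0.2617, 0.1089]
eef_rot: [0.015, 3.14, -0.002]
force: [-0.5, -0.8, 7.0]
grip_width: 0.007
```

Request:
drive_tool([
  [0, 0, 0, 0, 0, -0.1, 1],
  [0, 0, 0, 0, 0, -0.2, 1],
  [0, 0, 0, 0, 0, -0.2, 1],
  [0, 0, 0, 0, 0, -0.2, 1],
  [0, 0, 0, 0, 0, -0.2, 1],
  [0, 0, -0.67, 0, 0, -0.08, 1],
  [0, 0, 0, 0, 0, 0, 1],
  [0, 0, 0, 0, 0, 0, 1],
])

```text
clock: 11.78
eef_pos: [0.4775, -0.2611, 0.2548]
eef_rot: [0.088, -3.14, -0.0]
force: [-0.8, 0.2, -0.8]
grip_width: 0.0072
```

```bash
python3 - <<'E'
from h import *
to((.475,-.4474,.193),.057)
E
```

```text
t11.78 pos [ 0.4775 -0.2611  0.2548] F [-0.8  0.2 -0.8] w 0.0072
turn units [ 0.002 -0.005 -0.012]
shift units now-axes [ 0.086 -1.239  0.412]  after-turn axes [ 0.087 -1.239  0.412]
tool axes cols
 [[-0.998 -0.056 -0.   ]
 [-0.056  0.998  0.   ]
 [ 0.     0.    -1.   ]]
```

Request:
drive_tool([
  [0, 0, 0, 0.02, -0.25, 0, 1],
  [0, 0, 0, 0.02, -0.25, 0, 1],
  [0, 0, 0, 0.02, -0.25, 0, 1],
  [0, 0, 0, 0.02, -0.25, 0, 1],
  [0, 0, 0, 0.005, -0.24, 0.1, 1],
  [0, 0, 0, 0, 0, 0.2, 1],
  [0, 0, 0, 0, 0, 0.1, 1],
  [0, 0, 0, 0, 0, 0, 1],
  [0, 0, 0, 0, 0, 0, 1],
])

```text
clock: 12.9
eef_pos: [0.4762, -0.4478, 0.1959]
eef_rot: [-0.09, 3.14, -0.001]
force: [0.2, 0.5, -1.6]
grip_width: 0.0071
```

```bash
python3 - <<'E'
from h import *
f=snap("side",5); crop(f,340,260,500,410,4,"b7.png")
to((.475,-.4474,.099),.057)
E
```

```text
t12.95 pos [ 0.4763 -0.4479  0.1962] F [ 0.3  0.4 -1. ] w 0.0071
turn units [-0.012  0.009  0.005]
shift units now-axes [0.009 0.004 0.648]  after-turn axes [0.009 0.004 0.648]
tool axes cols
 [[-0.998 -0.057  0.001]
 [-0.057  0.998 -0.001]
 [-0.001 -0.001 -1.   ]]
```

View pics/b7.png

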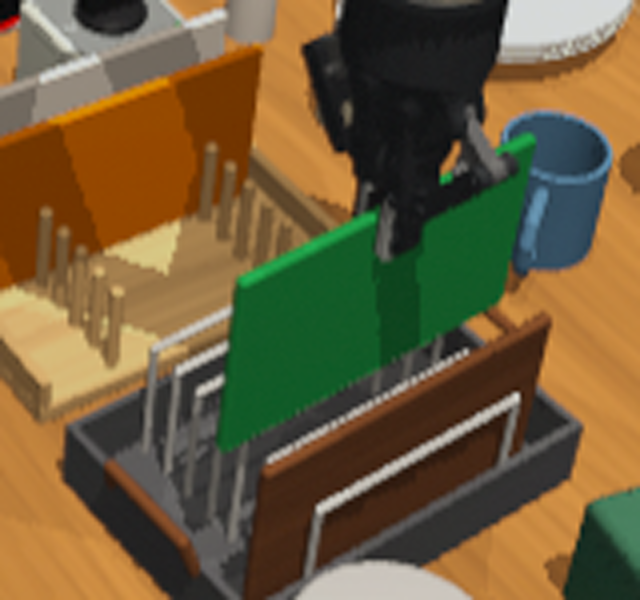

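Request:
drive_tool([
  [0, 0, 0, 0, 0, 0.1, 1],
  [0, 0, 0, 0, 0, 0.12, 1],
  [0, 0, 0, 0, 0, 0.12, 1],
  [0, 0, 0, 0, 0, 0.12, 1],
  [0, 0, 0, 0, 0, 0.12, 1],
  [0, 0, 0, 0, 0, 0.06, 1],
  [0, 0, 0, 0, 0, 0, 1],
  [0, 0, 0, 0, 0, 0, 1],
])

```text
clock: 13.95
eef_pos: [0.4758, -0.4479, 0.0989]
eef_rot: [-0.09, 3.14, -0.0]
force: [1.0, 0.2, -1.8]
grip_width: 0.0072
```

Request:
drive_tool([
  [0, 0, 0, 0, 0, 0, 0.5],
  [0, 0, 0, 0, 0, 0, 0.5],
  [0, 0, 0, 0, 0, 0, 0.5],
  [0, 0, 0, 0, 0, -0.1, 0.5],
  [0, 0, 0, 0, 0, -0.2, 0.4],
  [0, 0, 0, 0, 0, -0.2, 0.4],
  [0, 0, 0, 0, 0, -0.2, 0.4],
  [0, 0, 0.67, 0, 0, 0, 0.4],
  [0, 0, 0, 0, 0, 0, 0.4],
])

```text
clock: 15.08
eef_pos: [0.4759, -0.4479, 0.2053]
eef_rot: [0.015, 3.141, -0.002]
force: [-0.2, 0.0, 0.1]
grip_width: 0.0256
```

```bash
python3 - <<'E'
from h import *
f=snap("side",6); crop(f,300,240,500,390,4,"b8.png")
to((.4765,-.2235,.108),-.01)
E
```

```text
t15.12 pos [ 0.4757 -0.4478  0.2046] F [ 0.7 -0.1  0.2] w 0.0255
turn units [-0.004  0.002  0.015]
shift units now-axes [0.008 1.495 0.644]  after-turn axes [0.01  1.495 0.644]
tool axes cols
 [[-1.     0.008  0.   ]
 [ 0.008  1.    -0.   ]
 [-0.    -0.    -1.   ]]
```

View pics/b8.png

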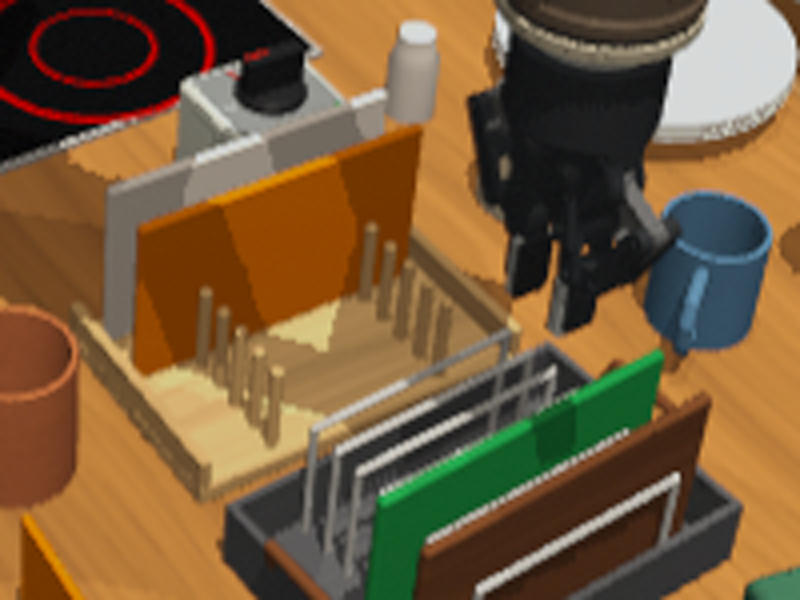

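Green board stands in slot 3. Orange next.

Request:
drive_tool([
  [0, 0, 0.01, 0.01, 0.37, 0, 0.4],
  [0, 0, 0, 0, 0.37, 0, 0.4],
  [0, 0, 0, 0, 0.37, 0, 0.4],
  [0, 0, 0, 0, 0.38, 0, 0.4],
  [0, 0, 0, 0, 0, 0, 0.4],
  [0, 0, 0, 0, 0, 0.1, 0.4],
  [0, 0, 0, 0, 0, 0, 0.4],
])

```text
clock: 16.0
eef_pos: [0.4759, -0.2248, 0.1874]
eef_rot: [-0.018, -3.139, -0.001]
force: [-1.2, -0.8, 0.5]
grip_width: 0.0256
```

```bash
python3 - <<'E'
from h import *
to((.4765,-.2235,.108),-.01)
E
```

```text
t16.00 pos [ 0.4759 -0.2248  0.1874] F [-1.2 -0.8  0.5] w 0.0256
turn units [ 0.009 -0.021 -0.013]
shift units now-axes [-0.005  0.008  0.53 ]  after-turn axes [-0.004  0.009  0.53 ]
tool axes cols
 [[-1.     0.011 -0.002]
 [ 0.011  1.     0.001]
 [ 0.002  0.001 -1.   ]]
```

Request:
drive_tool([
  [0, 0, 0, 0, 0.01, 0.15, 0.4],
  [0, 0, 0, 0, 0, 0.2, 0.4],
  [0, 0, 0, 0, 0, 0.18, 0.4],
  [0, 0, 0, 0, 0, 0, 0.4],
  [0, 0, 0, 0, 0, 0, 1],
  [0, 0, 0, 0, 0, 0, 1],
  [0, 0, 0, 0, 0, 0, 1],
  [0, 0, 0, 0, 0, 0, 1],
])

```text
clock: 17.0
eef_pos: [0.4773, -0.2232, 0.1102]
eef_rot: [0.017, 3.14, -0.001]
force: [1.8, -1.2, 3.0]
grip_width: 0.0075
```

Request:
drive_tool([
  [0, 0, 0, 0, 0, -0.1, 1],
  [0, 0, 0, 0, 0, -0.2, 1],
  [0, 0, 0, 0, 0, -0.2, 1],
  [0, 0, 0, 0, 0, -0.2, 1],
  [0, 0, 0, 0, 0, -0.2, 1],
  [0, 0, -0.67, 0, 0, -0.08, 1],
  [0, 0, 0, 0, 0, 0, 1],
  [0, 0, 0, 0, 0, 0, 1],
])

```text
clock: 18.0
eef_pos: [0.4762, -0.2225, 0.2562]
eef_rot: [0.086, -3.14, -0.001]
force: [0.1, 0.3, -1.8]
grip_width: 0.007
```

```bash
python3 - <<'E'
from h import *
to((.475,-.4093,.193),.057)
E
```

```text
t18.00 pos [ 0.4762 -0.2225  0.2562] F [ 0.1  0.3 -1.8] w 0.0070
turn units [ 0.004 -0.007 -0.021]
shift units now-axes [ 0.076 -1.243  0.421]  after-turn axes [ 0.079 -1.243  0.422]
tool axes cols
 [[-0.998 -0.055 -0.001]
 [-0.055  0.998  0.   ]
 [ 0.001  0.    -1.   ]]
```

Request:
drive_tool([
  [0, 0, -0.01, 0.02, -0.25, 0, 1],
  [0, 0, 0, 0.02, -0.25, 0, 1],
  [0, 0, 0, 0.02, -0.25, 0, 1],
  [0, 0, 0, 0.01, -0.25, 0, 1],
  [0, 0, 0, 0.005, -0.24, 0.1, 1],
  [0, 0, 0, 0, 0, 0.2, 1],
  [0, 0, 0, 0, 0, 0.1, 1],
  [0, 0, 0, 0, 0, 0, 1],
  [0, 0, 0, 0, 0, 0, 1],
])

```text
clock: 19.12
eef_pos: [0.4764, -0.409, 0.1973]
eef_rot: [-0.09, 3.14, -0.001]
force: [-0.3, -0.8, -0.6]
grip_width: 0.0071
```

```bash
python3 - <<'E'
from h import *
f=snap("side",7); crop(f,340,260,500,410,4,"b9.png")
to((.475,-.4093,.099),.057)
E
```

```text
t19.18 pos [ 0.4765 -0.4092  0.1976] F [-0.  -0.3 -1.5] w 0.0072
turn units [-0.011  0.009  0.006]
shift units now-axes [0.011 0.001 0.657]  after-turn axes [ 0.01  -0.     0.657]
tool axes cols
 [[-0.998 -0.058  0.001]
 [-0.058  0.998 -0.001]
 [-0.001 -0.001 -1.   ]]
```

View pics/b9.png

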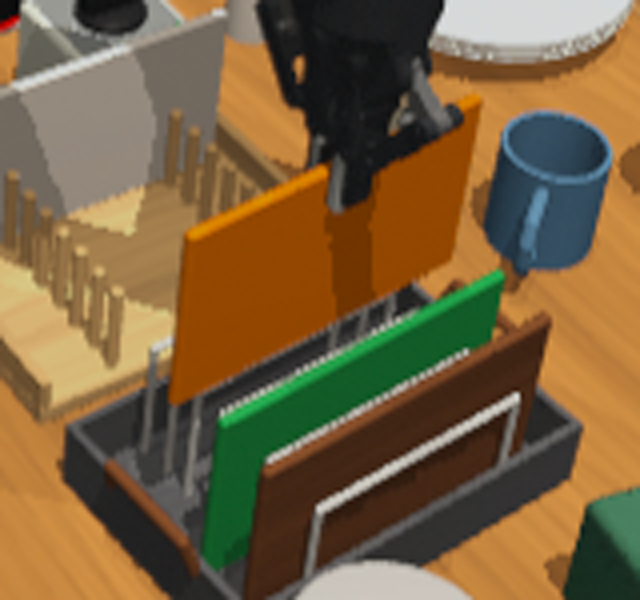

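Request:
drive_tool([
  [0, 0, 0, 0, 0, 0.1, 1],
  [0, 0, 0, 0, 0, 0.12, 1],
  [0, 0, 0, 0, 0, 0.12, 1],
  [0, 0, 0, 0, 0, 0.12, 1],
  [0, 0, 0, 0, 0, 0.12, 1],
  [0, 0, 0, 0, 0, 0.07, 1],
  [0, 0, 0, 0, 0, 0, 1],
  [0, 0, 0, 0, 0, 0, 1],
])

```text
clock: 20.18
eef_pos: [0.476, -0.4092, 0.0988]
eef_rot: [0.09, -3.14, 0.0]
force: [-0.3, 0.3, -2.5]
grip_width: 0.0072
```

Request:
drive_tool([
  [0, 0, 0, 0, 0, 0, 0.5],
  [0, 0, 0, 0, 0, 0, 0.5],
  [0, 0, 0, 0, 0, 0, 0.5],
  [0, 0, 0, 0, 0, -0.1, 0.5],
  [0, 0, 0, 0, 0, -0.2, 0.4],
  [0, 0, 0, 0, 0, -0.2, 0.4],
  [0, 0, 0, 0, 0, -0.2, 0.4],
  [0, 0, 0.67, 0, 0, 0, 0.4],
  [0, 0, 0, 0, 0, 0, 0.4],
])

```text
clock: 21.3
eef_pos: [0.4762, -0.4093, 0.2052]
eef_rot: [0.015, 3.141, -0.002]
force: [-0.4, -0.0, -0.2]
grip_width: 0.0253
```

```bash
python3 - <<'E'
from h import *
to((.4772,-.1862,.108),-.01)
E
```

```text
t21.30 pos [ 0.4762 -0.4093  0.2052] F [-0.4 -0.  -0.2] w 0.0253
turn units [-0.01   0.009  0.005]
shift units now-axes [0.008 1.488 0.647]  after-turn axes [0.008 1.487 0.648]
tool axes cols
 [[-1.     0.01   0.001]
 [ 0.01   1.    -0.001]
 [-0.001 -0.001 -1.   ]]
```

Request:
drive_tool([
  [0, 0, 0, 0, 0.37, 0, 0.4],
  [0, 0, 0, 0, 0.37, 0, 0.4],
  [0, 0, 0, 0, 0.37, 0, 0.4],
  [0, 0, 0, 0, 0.38, 0, 0.4],
  [0, 0, 0, 0, 0, 0, 0.4],
  [0, 0, 0, 0, 0, 0.1, 0.4],
  [0, 0, 0, 0, 0, 0, 0.4],
])

```text
clock: 22.18
eef_pos: [0.4774, -0.1862, 0.1875]
eef_rot: [-0.016, -3.139, -0.001]
force: [0.2, 0.3, 0.2]
grip_width: 0.0257
```

```bash
python3 - <<'E'
from h import *
f=snap("side",8); crop(f,300,240,500,390,4,"b10.png")
to((.4772,-.1862,.108),-.01)
E
```

```text
t22.23 pos [ 0.4777 -0.1864  0.188 ] F [-0.  -0.   0.4] w 0.0256
turn units [ 0.006 -0.017 -0.007]
shift units now-axes [0.002 0.001 0.533]  after-turn axes [0.003 0.001 0.533]
tool axes cols
 [[-1.     0.011 -0.002]
 [ 0.011  1.     0.001]
 [ 0.002  0.001 -1.   ]]
```

View pics/b10.png

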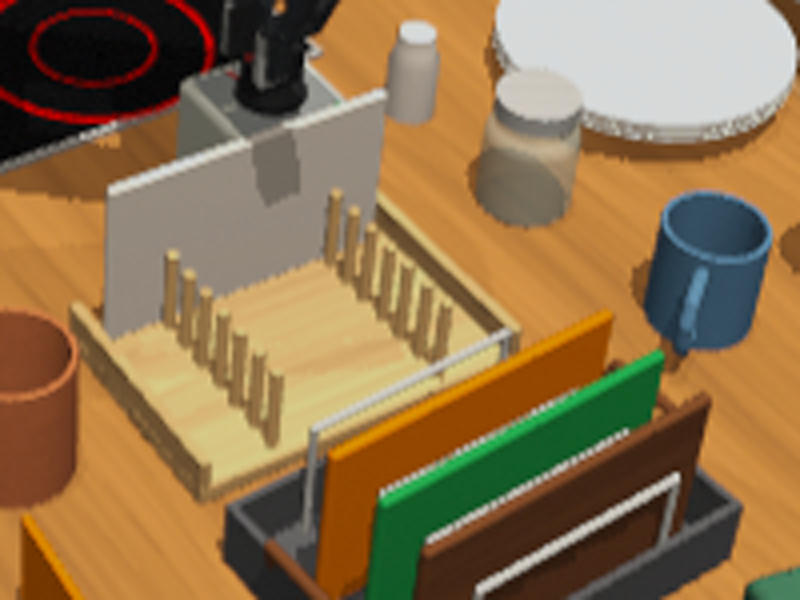

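Three boards stand in the caddy, one slot left. White now.

Request:
drive_tool([
  [0, 0, 0, 0, 0, 0.15, 0.4],
  [0, 0, 0, 0, 0, 0.2, 0.4],
  [0, 0, 0, 0, 0, 0.18, 0.4],
  [0, 0, 0, 0, 0, 0, 0.4],
  [0, 0, 0, 0, 0, 0, 1],
  [0, 0, 0, 0, 0, 0, 1],
  [0, 0, 0, 0, 0, 0, 1],
  [0, 0, 0, 0, 0, 0, 1],
])

```text
clock: 23.22
eef_pos: [0.4787, -0.1859, 0.1103]
eef_rot: [0.015, 3.14, -0.001]
force: [-0.7, 0.6, 7.2]
grip_width: 0.0073
```

Request:
drive_tool([
  [0, 0, 0, 0, 0, -0.1, 1],
  [0, 0, 0, 0, 0, -0.2, 1],
  [0, 0, 0, 0, 0, -0.2, 1],
  [0, 0, 0, 0, 0, -0.2, 1],
  [0, 0, 0, 0, 0, -0.2, 1],
  [0, 0, -0.67, 0, 0, -0.08, 1],
  [0, 0, 0, 0, 0, 0, 1],
  [0, 0, 0, 0, 0, 0, 1],
])

```text
clock: 24.22
eef_pos: [0.4778, -0.1854, 0.2563]
eef_rot: [0.088, -3.14, -0.0]
force: [0.2, 1.1, -1.4]
grip_width: 0.0072
```

```bash
python3 - <<'E'
from h import *
to((.475,-.3712,.193),.057)
E
```

```text
t24.23 pos [ 0.4778 -0.1854  0.2563] F [ 0.2  1.1 -1.4] w 0.0072
turn units [ 0.001 -0.005 -0.012]
shift units now-axes [ 0.088 -1.235  0.422]  after-turn axes [ 0.089 -1.235  0.422]
tool axes cols
 [[-0.998 -0.056 -0.   ]
 [-0.056  0.998  0.   ]
 [ 0.     0.    -1.   ]]
```

Request:
drive_tool([
  [0, 0, -0.01, 0.02, -0.25, 0, 1],
  [0, 0, 0, 0.02, -0.25, 0, 1],
  [0, 0, 0, 0.02, -0.25, 0, 1],
  [0, 0, 0, 0.02, -0.25, 0, 1],
  [0, 0, 0, 0.01, -0.235, 0.1, 1],
  [0, 0, 0, 0, 0, 0.2, 1],
  [0, 0, 0, 0, 0, 0.1, 1],
  [0, 0, 0, 0, 0, 0, 1],
  [0, 0, 0, 0, 0, 0, 1],
])

```text
clock: 25.35
eef_pos: [0.4759, -0.3712, 0.1973]
eef_rot: [-0.092, 3.14, -0.001]
force: [-0.1, -0.1, -0.6]
grip_width: 0.007
```

```bash
python3 - <<'E'
from h import *
f=snap("side",9); crop(f,330,240,490,390,4,"b11.png")
to((.475,-.3712,.099),.057)
E
```

```text
t25.40 pos [ 0.476  -0.3714  0.1975] F [ 0.1  0.  -1.7] w 0.0072
turn units [-0.011  0.009  0.016]
shift units now-axes [0.007 0.002 0.657]  after-turn axes [0.007 0.002 0.657]
tool axes cols
 [[-0.998 -0.059  0.001]
 [-0.059  0.998 -0.001]
 [-0.001 -0.001 -1.   ]]
```

View pics/b11.png

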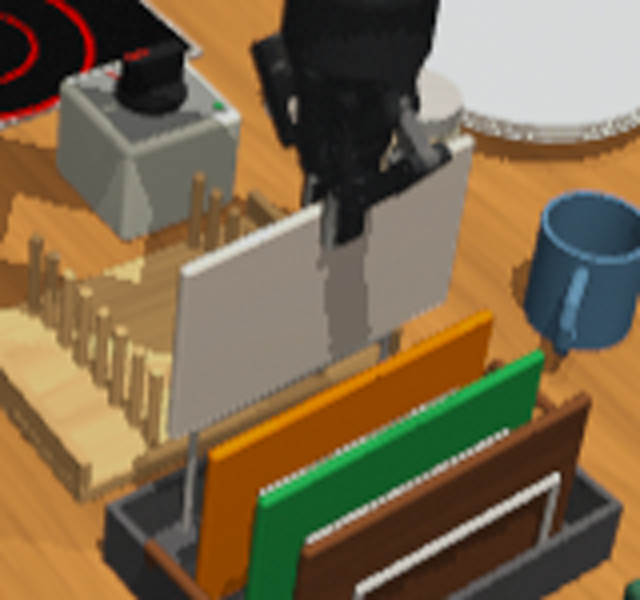

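Request:
drive_tool([
  [0, 0, 0, 0, 0, 0.1, 1],
  [0, 0, 0, 0, 0, 0.12, 1],
  [0, 0, 0, 0, 0, 0.12, 1],
  [0, 0, 0, 0, 0, 0.12, 1],
  [0, 0, 0, 0, 0, 0.12, 1],
  [0, 0, 0, 0, 0, 0.07, 1],
  [0, 0, 0, 0, 0, 0, 1],
  [0, 0, 0, 0, 0, 0, 1],
])

```text
clock: 26.4
eef_pos: [0.4755, -0.3714, 0.0988]
eef_rot: [0.091, -3.14, 0.0]
force: [-0.8, 0.6, -1.4]
grip_width: 0.007
```

Request:
drive_tool([
  [0, 0, 0, 0, 0, 0, 0.5],
  [0, 0, 0, 0, 0, 0, 0.5],
  [0, 0, 0, 0, 0, 0, 0.5],
  [0, 0, 0, 0, 0, -0.1, 0.5],
  [0, 0, 0, 0, 0, -0.2, 0.4],
  [0, 0, 0, 0, 0, -0.2, 0.4],
  [0, 0, 0, 0, 0, -0.2, 0.4],
  [0, 0, 0, 0, 0, -0.2, 0.4],
  [0, 0, 0, 0, 0.2, 0, 0.1],
])

```text
clock: 27.52
eef_pos: [0.475, -0.3433, 0.2375]
eef_rot: [-0.089, 3.136, -0.006]
force: [-0.8, 1.2, -0.7]
grip_width: 0.0383
```

```bash
python3 - <<'E'
from h import *
f=snap("side",10); t=snap("top",10)
crop(f,180,130,500,430,2,"b12.png"); crop(t,110,170,330,320,3.6,"b13.png")
to((.532,.0,.24),.064)
E
```

```text
t27.62 pos [ 0.4735 -0.3395  0.2356] F [-0.8  0.6 -0.7] w 0.0382
turn units [-0.002  0.007 -0.05 ]
shift units now-axes [-0.523  2.237 -0.029]  after-turn axes [-0.534  2.234 -0.029]
tool axes cols
 [[-0.998 -0.059  0.001]
 [-0.059  0.998 -0.   ]
 [-0.001 -0.    -1.   ]]
```

View pics/b12.png

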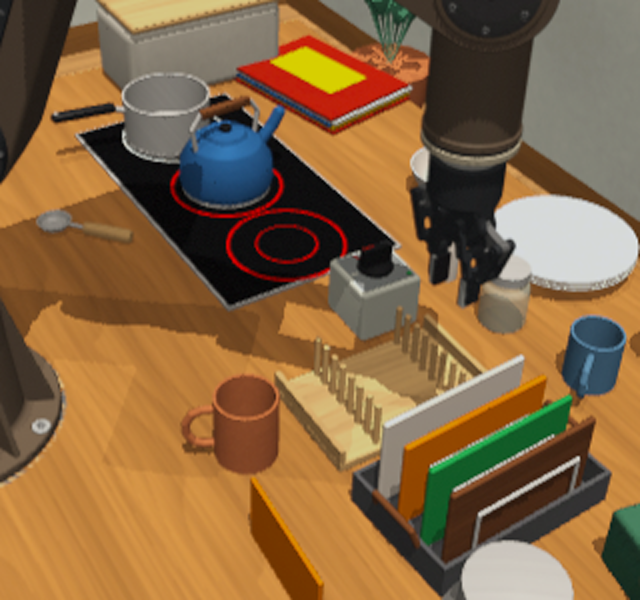

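View pics/b13.png

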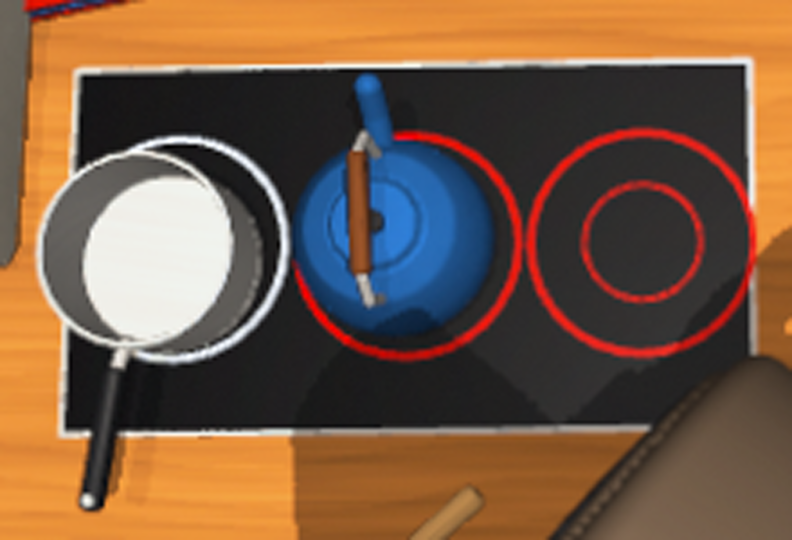

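Request:
drive_tool([
  [0, 0, -0.05, -0.06, 0.37, 0, 0.1],
  [0, 0, 0, -0.06, 0.37, 0, 0.1],
  [0, 0, 0, -0.06, 0.37, 0, 0.1],
  [0, 0, 0, -0.06, 0.37, 0, 0.1],
  [0, 0, 0, -0.06, 0.37, 0, 0.1],
  [0, 0, 0, -0.06, 0.37, 0, 0.1],
  [0, 0, 0, -0.06, 0.37, 0, 0.1],
  [0, 0, 0, -0.06, 0.37, 0, 0.1],
  [0, 0, 0, -0.06, 0.37, 0, 0.1],
  [0, 0, 0, -0.06, 0.37, 0, 0.1],
])

```text
clock: 28.88
eef_pos: [0.5291, 0.2199, 0.2347]
eef_rot: [-0.1, 3.139, 0.0]
force: [1.6, -1.0, -0.6]
grip_width: 0.0387
```

Request:
drive_tool([
  [0, 0, 0, -0.06, 0.34, 0, 0.1],
  [0, 0, 0, 0, 0, 0, 0.1],
  [0, 0, 0, 0, 0, 0, 0.1],
  [0, 0, 0, 0, 0, 0, 0.1],
])

```text
clock: 29.38
eef_pos: [0.5346, 0.2685, 0.2342]
eef_rot: [0.098, -3.14, 0.0]
force: [0.1, -0.5, -0.4]
grip_width: 0.0386
```

```bash
python3 - <<'E'
from h import *
to((.532,.2727,.127),.064)
f=snap("side",11); crop(f,230,100,390,250,4,"b14.png")
E
```

```text
t29.38 pos [0.5346 0.2685 0.2342] F [ 0.1 -0.5 -0.4] w 0.0386
turn units [-0.003 -0.001 -0.018]
shift units now-axes [0.015 0.029 0.715]  after-turn axes [0.015 0.029 0.715]
tool axes cols
 [[-0.998 -0.062 -0.   ]
 [-0.062  0.998 -0.   ]
 [ 0.    -0.    -1.   ]]
```

View pics/b14.png

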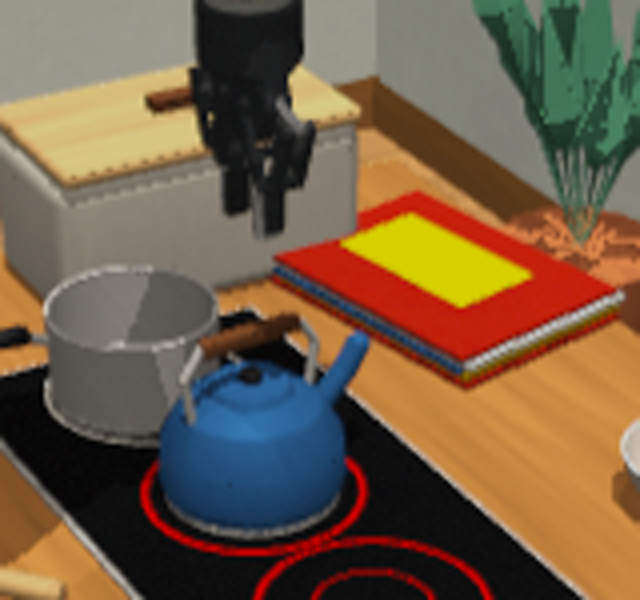

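Request:
drive_tool([
  [0, 0, 0, 0.015, 0.03, 0.1, 0.1],
  [0, 0, 0, 0, 0, 0.15, 0.1],
  [0, 0, 0, 0, 0, 0.15, 0.1],
  [0, 0, 0, 0, 0, 0.15, 0.1],
  [0, 0, 0, 0, 0, 0.15, 0.1],
  [0, 0, 0, 0, 0, 0.01, 0.1],
  [0, 0, 0, 0, 0, 0, 0.1],
])

```text
clock: 30.3
eef_pos: [0.532, 0.2739, 0.1276]
eef_rot: [0.099, -3.14, 0.0]
force: [-0.0, -0.1, 0.8]
grip_width: 0.0387
```

```bash
python3 - <<'E'
from h import *
to((.532,.2727,.127),.064)
f=snap("side",12); crop(f,230,120,390,270,4,"b15.png")
E
```

```text
t30.30 pos [0.532  0.2739 0.1276] F [-0.  -0.1  0.8] w 0.0387
turn units [-0.001 -0.002 -0.01 ]
shift units now-axes [ 0.    -0.008  0.004]  after-turn axes [ 0.    -0.008  0.004]
tool axes cols
 [[-0.998 -0.063 -0.   ]
 [-0.063  0.998 -0.   ]
 [ 0.    -0.    -1.   ]]
```

View pics/b15.png

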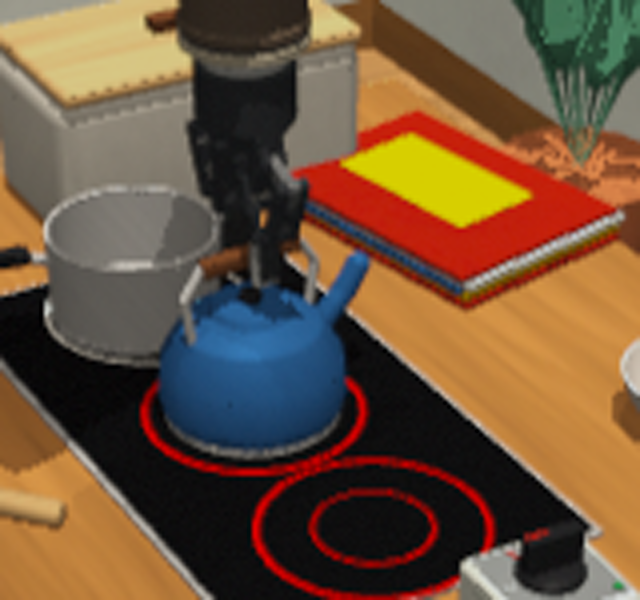

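Fingers straddle the kettle's bar (near (260,260)). Close gently.

Request:
drive_tool([
  [0, 0, 0, 0, 0, 0, 1],
  [0, 0, 0, 0, 0, 0, 1],
  [0, 0, 0, 0, 0, 0, 1],
  [0, 0, 0, 0, 0, 0, 1],
  [0, 0, 0, 0, 0, 0, 1],
], newtons=30)

```text
clock: 30.98
eef_pos: [0.5324, 0.2741, 0.1283]
eef_rot: [-0.099, 3.139, 0.001]
force: [-0.2, -1.5, 6.8]
grip_width: 0.0134
```

```bash
python3 - <<'E'
from h import *
to((.5323,.0909,.1275),.064)
t=snap("top",13); crop(t,110,170,330,320,3.6,"b16.png")
E
```

```text
t30.98 pos [0.5324 0.2741 0.1283] F [-0.2 -1.5  6.8] w 0.0134
turn units [ 0.003  0.011 -0.008]
shift units now-axes [ 0.078 -1.219  0.005]  after-turn axes [ 0.078 -1.219  0.005]
tool axes cols
 [[-0.998 -0.063  0.001]
 [-0.063  0.998  0.   ]
 [-0.001  0.    -1.   ]]
```

View pics/b16.png

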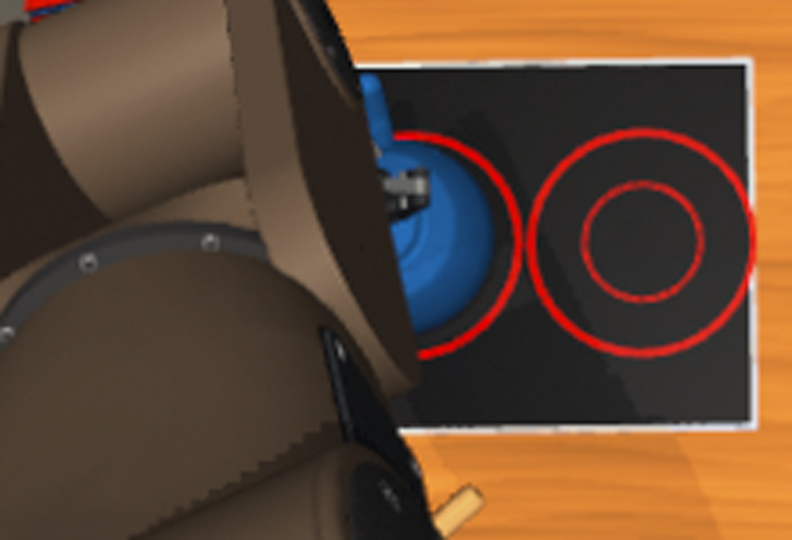

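Request:
drive_tool([
  [0, 0, 0, 0.002, -0.03, 0, 1],
  [0, 0, 0, 0.005, -0.06, 0, 1],
  [0, 0, 0, 0.005, -0.09, 0, 1],
  [0, 0, 0, 0.006, -0.1, 0, 1],
  [0, 0, 0, 0.006, -0.1, 0, 1],
  [0, 0, 0, 0.006, -0.1, 0, 1],
  [0, 0, 0, 0.006, -0.1, 0, 1],
  [0, 0, 0, 0.006, -0.1, 0, 1],
])

```text
clock: 32.02
eef_pos: [0.533, 0.1719, 0.1283]
eef_rot: [-0.099, 3.138, 0.002]
force: [-0.1, 7.0, 7.6]
grip_width: 0.0132
```

```bash
python3 - <<'E'
from h import *
to((.5323,.0909,.1275),.064)
E
```

```text
t32.02 pos [0.533  0.1719 0.1283] F [-0.1  7.   7.6] w 0.0132
turn units [ 0.01   0.021 -0.01 ]
shift units now-axes [ 0.038 -0.539  0.005]  after-turn axes [ 0.039 -0.539  0.005]
tool axes cols
 [[-0.998 -0.063  0.002]
 [-0.063  0.998  0.001]
 [-0.002  0.001 -1.   ]]
```

Request:
drive_tool([
  [0, 0, 0, 0.006, -0.1, 0, 1],
  [0, 0, 0, 0.006, -0.1, 0, 1],
  [0, 0, 0, 0.006, -0.1, 0, 1],
  [0, 0, 0, 0.006, -0.08, 0, 1],
  [0, 0, 0, 0.005, -0.06, 0, 1],
  [0, 0, 0, 0.005, -0.04, 0, 1],
  [0, 0, 0, 0.005, -0.03, 0, 1],
  [0, 0, 0, 0, 0, 0, 1],
  [0, 0, 0, 0, 0, 0, 1],
])

```text
clock: 33.15
eef_pos: [0.5319, 0.0948, 0.1283]
eef_rot: [-0.099, 3.138, -0.0]
force: [0.4, -1.7, 8.7]
grip_width: 0.0133
```

```bash
python3 - <<'E'
from h import *
to((.5323,.0909,.1275),.064)
f=snap("side",14); crop(f,230,120,390,270,4,"b17.png")
E
```

```text
t33.15 pos [0.5319 0.0948 0.1283] F [ 0.4 -1.7  8.7] w 0.0133
turn units [-0.002  0.018 -0.008]
shift units now-axes [-0.001 -0.026  0.005]  after-turn axes [-0.001 -0.026  0.005]
tool axes cols
 [[-0.998 -0.063  0.002]
 [-0.063  0.998 -0.   ]
 [-0.002 -0.    -1.   ]]
```

View pics/b17.png

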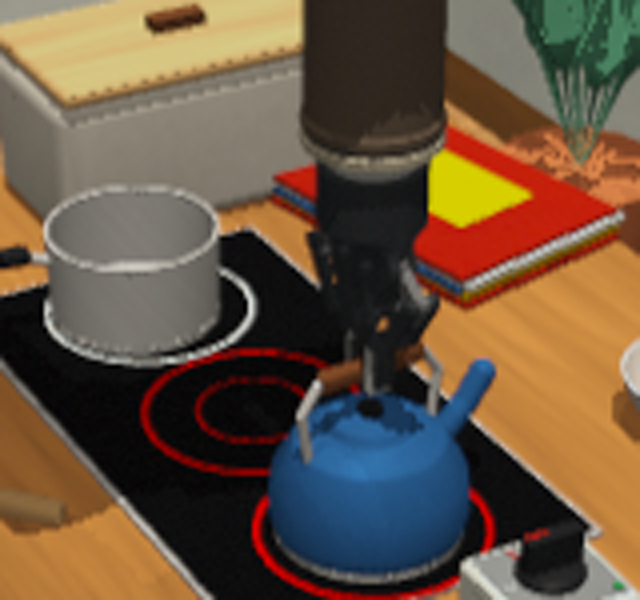

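Request:
drive_tool([
  [0, 0, 0, 0, -0.025, 0, 1],
  [0, 0, 0, 0, 0, 0, 1],
  [0, 0, 0, 0, 0, 0, 0.1],
  [0, 0, 0, 0, 0, 0, 0.1],
  [0, 0, 0, 0, 0, 0, 0.1],
  [0, 0, 0, 0, 0, -0.1, 0.1],
  [0, 0, 0, 0, 0, -0.2, 0.1],
  [0, 0, 0, 0, 0, -0.2, 0.1],
  [0, 0, 0, 0, 0, -0.2, 0.1],
  [0, 0, 0, 0, 0, 0, 0.1],
])

```text
clock: 34.45
eef_pos: [0.5328, 0.0915, 0.2356]
eef_rot: [-0.099, 3.135, 0.0]
force: [-0.8, -0.3, -0.7]
grip_width: 0.0388
```

```bash
python3 - <<'E'
from h import *
t=snap("top",15); crop(t,110,170,330,320,3.6,"b18.png")
to((.4065,.4647,.2),-.129)
E
```

```text
t34.50 pos [0.532  0.0914 0.2341] F [ 0.9 -0.8  0.1] w 0.0380
turn units [0.003 0.026 1.922]
shift units now-axes [0.678 2.537 0.226]  after-turn axes [1.15  2.361 0.227]
tool axes cols
 [[-0.998 -0.063  0.003]
 [-0.063  0.998  0.   ]
 [-0.003  0.    -1.   ]]
```

View pics/b18.png

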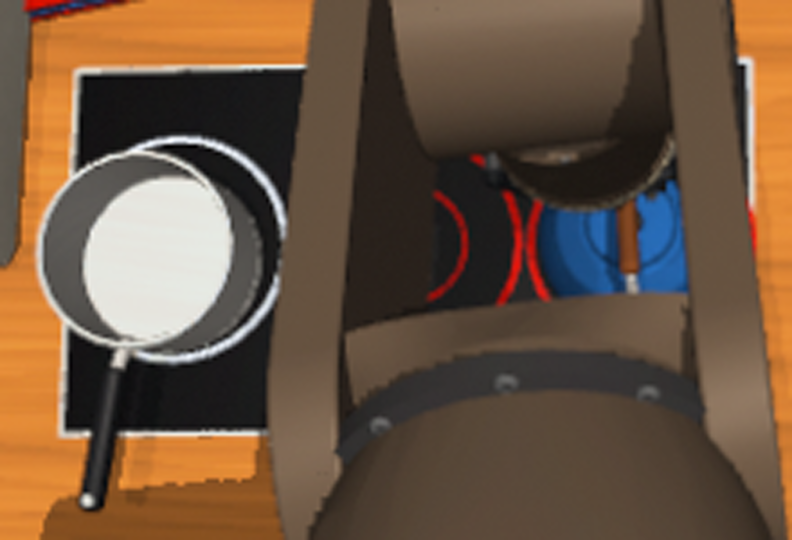

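Request:
drive_tool([
  [0, 0, 0.96, 0, 0, 0, 0],
  [0, 0, 0.96, 0, 0, 0, 0],
  [0, 0, 0, 0.14, 0.29, 0, 0],
  [0, 0, 0, 0.14, 0.29, 0, 0],
  [0, 0, 0, 0.14, 0.29, 0, 0],
  [0, 0, 0, 0.14, 0.29, 0, 0],
  [0, 0, 0, 0.14, 0.29, 0, 0],
  [0, 0, 0, 0.14, 0.29, 0, 0],
  [0, 0, 0, 0.14, 0.3, 0, 0],
  [0, 0, 0, 0.16, 0.3, 0, 0],
])

```text
clock: 35.75
eef_pos: [0.4059, 0.4625, 0.2318]
eef_rot: [-0.202, -3.134, 0.002]
force: [1.1, -0.2, 0.1]
grip_width: 0.0428
```

Request:
drive_tool([
  [0, 0, 0, 0, 0, 0.2, 0],
  [0, 0, 0, 0, 0, 0.2, 0],
  [0, 0, 0, 0, 0, 0.2, 0],
  [0, 0, 0, 0, 0, 0, 0],
  [0, 0, 0, 0, 0, 0, 0],
])

```text
clock: 36.38
eef_pos: [0.4071, 0.4615, 0.1431]
eef_rot: [0.202, 3.135, 0.0]
force: [0.4, -0.1, 0.0]
grip_width: 0.0425
```

```bash
python3 - <<'E'
from h import *
to((.4065,.4635,.059),-.129)
f=snap("side",16); crop(f,190,120,350,270,4,"b19.png")
E
```

```text
t36.38 pos [0.4071 0.4615 0.1431] F [ 0.4 -0.1  0. ] w 0.0425
turn units [0.001 0.001 0.002]
shift units now-axes [0.006 0.013 0.561]  after-turn axes [0.006 0.013 0.561]
tool axes cols
 [[-0.992  0.128  0.   ]
 [ 0.128  0.992  0.   ]
 [-0.     0.    -1.   ]]
```

View pics/b19.png

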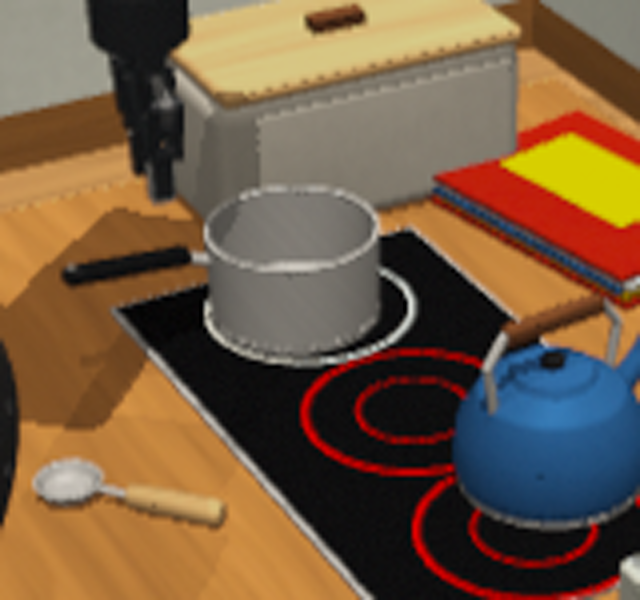

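Request:
drive_tool([
  [0, 0, 0, 0.005, 0.01, 0.15, 0],
  [0, 0, 0, 0, 0, 0.15, 0],
  [0, 0, 0, 0, 0, 0.15, 0],
  [0, 0, 0, 0, 0, 0.09, 0],
  [0, 0, 0, 0, 0, 0, 0],
  [0, 0, 0, 0, 0, 0, 0],
])

```text
clock: 37.17
eef_pos: [0.4068, 0.4634, 0.0624]
eef_rot: [0.202, 3.134, 0.001]
force: [0.5, 0.5, 0.5]
grip_width: 0.0427
```

```bash
python3 - <<'E'
from h import *
to((.4065,.4635,.060),-.129)
f=snap("side",17); crop(f,190,120,350,270,4,"b20.png")
E
```

```text
t37.17 pos [0.4068 0.4634 0.0624] F [0.5 0.5 0.5] w 0.0427
turn units [0.009 0.007 0.002]
shift units now-axes [0.002 0.001 0.016]  after-turn axes [0.002 0.001 0.016]
tool axes cols
 [[-0.992  0.128  0.001]
 [ 0.128  0.992  0.001]
 [-0.001  0.001 -1.   ]]
```

View pics/b20.png

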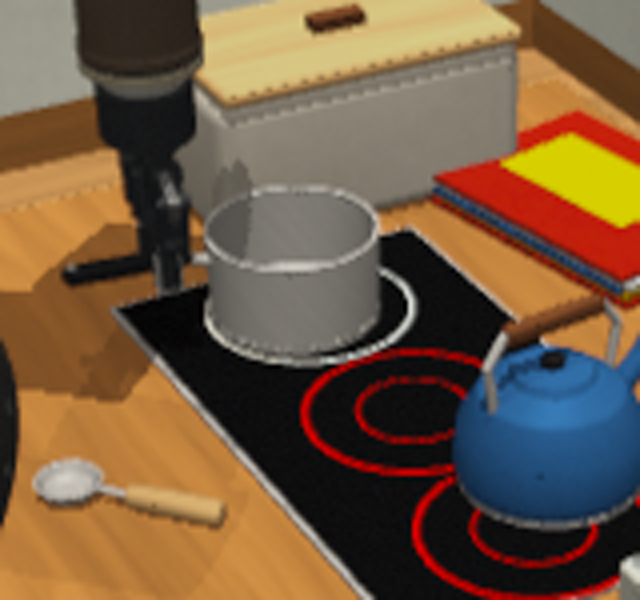

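Request:
drive_tool([
  [0, 0, 0, 0, 0, 0, 1],
  [0, 0, 0, 0, 0, 0, 1],
  [0, 0, 0, 0, 0, 0, 1],
  [0, 0, 0, 0, 0, 0, 1],
  [0, 0, 0, 0, 0, 0, 1],
], newtons=30)

```text
clock: 37.85
eef_pos: [0.4067, 0.4634, 0.0622]
eef_rot: [0.202, 3.134, 0.002]
force: [-0.4, 0.1, 7.4]
grip_width: 0.0171
```

```bash
python3 - <<'E'
from h import *
t=snap("top",18); crop(t,110,170,330,320,3.6,"b21.png")
to((.4228,.284,.0624),-.129)
E
```

```text
t37.90 pos [0.4067 0.4634 0.0622] F [-0.6  1.1  6.2] w 0.0172
turn units [0.011 0.007 0.002]
shift units now-axes [-0.26  -1.173 -0.003]  after-turn axes [-0.26  -1.173 -0.002]
tool axes cols
 [[-0.992  0.128  0.001]
 [ 0.128  0.992  0.001]
 [-0.001  0.001 -1.   ]]
```

View pics/b21.png

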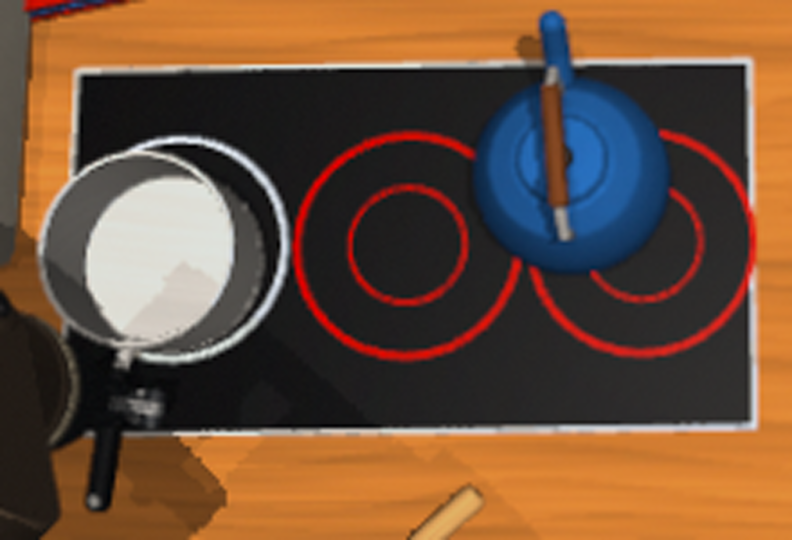

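```bash
python3 - <<'E'
from h import *
t=load("top",18)
q=(np.array([(551,84),(559,208)])+.5)/3.6-.5+[110,170]
P=atz(t,q,.15);print(P,P.mean(0)); d=P[0]-P[1];print(np.arctan2(d[1],d[0]),np.linalg.norm(d), np.hypot(*(P.mean(0)[:2]-[.5315,.271])))
E
```

```text
[[0.61999507 0.14349448 0.15      ]
 [0.53385367 0.1367985  0.15      ]] [0.57692437 0.14014649 0.15      ]
0.07757638304372988 0.08640125605124002 0.13851358903386835
```

The picture shows the kettle knocked off the end ring (bar from (551,84) to (559,208), ring centre (641,242)). The pan would hit it, so I let go of the pan and fix the kettle first.

Request:
drive_tool([
  [0, 0, 0, 0, 0, 0, 0],
  [0, 0, 0, 0, 0, 0, 0],
  [0, 0, 0, 0, 0, 0, 0],
  [0, 0, 0, 0, 0, -0.2, 0],
  [0, 0, 0, 0, 0, -0.3, 0.1],
  [0, 0, 0, 0, 0, -0.4, 0.1],
  [0, 0, 0, 0, 0, -0.25, 0.1],
  [0, 0, -1, 0, 0, 0, 0.1],
  [0, 0, -1, 0, 0, 0, 0.1],
  [0, 0, -0.07, 0, 0, 0, 0.1],
])

```text
clock: 39.15
eef_pos: [0.4062, 0.4628, 0.2339]
eef_rot: [0.123, -3.139, 0.0]
force: [-0.3, -0.2, 0.0]
grip_width: 0.0386
```

```bash
python3 - <<'E'
from h import *
to((.577,.1405,.235),.078)
E
```

```text
t39.15 pos [0.4062 0.4628 0.2339] F [-0.3 -0.2  0. ] w 0.0386
turn units [-0.002 -0.002  0.001]
shift units now-axes [-0.967 -2.231 -0.007]  after-turn axes [-0.968 -2.231 -0.007]
tool axes cols
 [[-0.997 -0.078 -0.   ]
 [-0.078  0.997 -0.   ]
 [ 0.    -0.    -1.   ]]
```

Request:
drive_tool([
  [0, 0, 0, -0.16, -0.37, 0, 0.1],
  [0, 0, 0, -0.16, -0.37, 0, 0.1],
  [0, 0, 0, -0.16, -0.37, 0, 0.1],
  [0, 0, 0, -0.16, -0.37, 0, 0.1],
  [0, 0, 0, -0.16, -0.37, 0, 0.1],
  [0, 0, 0, -0.16, -0.38, 0, 0.1],
  [0, 0, 0, 0, 0, 0, 0.1],
  [0, 0, 0, 0, 0, 0, 0.1],
  [0, 0, 0, 0, 0, 0, 0.1],
])

```text
clock: 40.28
eef_pos: [0.5755, 0.1417, 0.2338]
eef_rot: [0.123, -3.139, -0.0]
force: [0.5, -0.2, -0.3]
grip_width: 0.0381
```

```bash
python3 - <<'E'
from h import *
f=snap("side",19); crop(f,230,120,390,270,4,"b22.png")
# bar ends triangulated check
P=[np.r_[np.array([.577,.1402])+s*.044*np.array([np.cos(.078),np.sin(.078)]),.15] for s in(1,-1)]
print((proj(f,P)-[230,120])*4)
to((.577,.1405,.127),.078)
E
```

```text
[[439.37311963 291.33957853]
 [339.12186052 326.52516778]]
t40.33 pos [0.5755 0.1418 0.2339] F [0.3 0.2 0.4] w 0.0384
turn units [ 0.    -0.003  0.011]
shift units now-axes [-0.01  -0.009  0.713]  after-turn axes [-0.009 -0.009  0.713]
tool axes cols
 [[-0.997 -0.079 -0.   ]
 [-0.079  0.997 -0.   ]
 [ 0.     0.    -1.   ]]
```

View pics/b22.png

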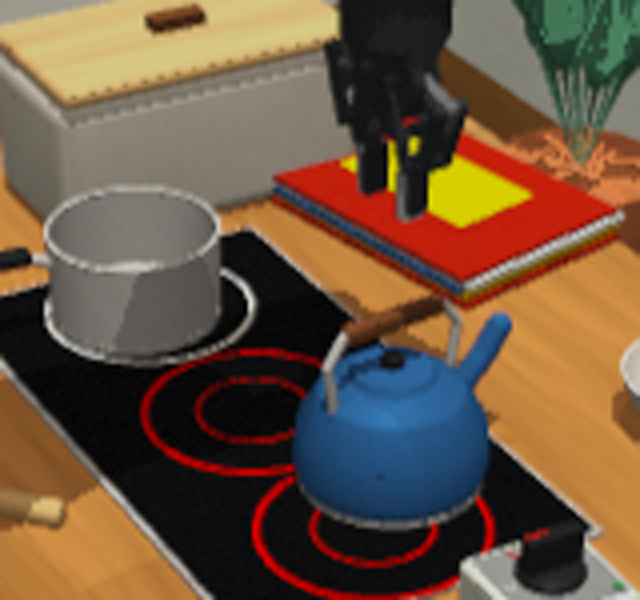

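Request:
drive_tool([
  [0, 0, 0, -0.01, -0.01, 0.1, 0.1],
  [0, 0, 0, 0, 0, 0.15, 0.1],
  [0, 0, 0, 0, 0, 0.15, 0.1],
  [0, 0, 0, 0, 0, 0.15, 0.1],
  [0, 0, 0, 0, 0, 0.15, 0.1],
  [0, 0, 0, 0, 0, 0.01, 0.1],
  [0, 0, 0, 0, 0, 0, 0.1],
])

```text
clock: 41.2
eef_pos: [0.5776, 0.1396, 0.1276]
eef_rot: [0.124, -3.139, 0.0]
force: [0.7, 0.2, -0.0]
grip_width: 0.0383
```

Request:
drive_tool([
  [0, 0, 0, 0, 0, 0, 1],
  [0, 0, 0, 0, 0, 0, 1],
  [0, 0, 0, 0, 0, 0, 1],
  [0, 0, 0, 0, 0, 0, 1],
  [0, 0, 0, 0, 0, 0, 1],
], newtons=30)

```text
clock: 41.82
eef_pos: [0.5779, 0.1397, 0.1279]
eef_rot: [-0.123, 3.138, 0.001]
force: [-1.9, 5.4, 6.2]
grip_width: 0.013
```

```bash
python3 - <<'E'
from h import *
to((.5323,.0905,.1275),.078)
f=snap("side",20); crop(f,230,120,390,270,4,"b23.png")
E
```

```text
t41.83 pos [0.5779 0.1397 0.1279] F [-1.9  5.4  6.2] w 0.0130
turn units [0.003 0.007 0.002]
shift units now-axes [ 0.329 -0.303  0.003]  after-turn axes [ 0.328 -0.303  0.003]
tool axes cols
 [[-0.997 -0.078  0.001]
 [-0.078  0.997  0.   ]
 [-0.001  0.    -1.   ]]
```

View pics/b23.png

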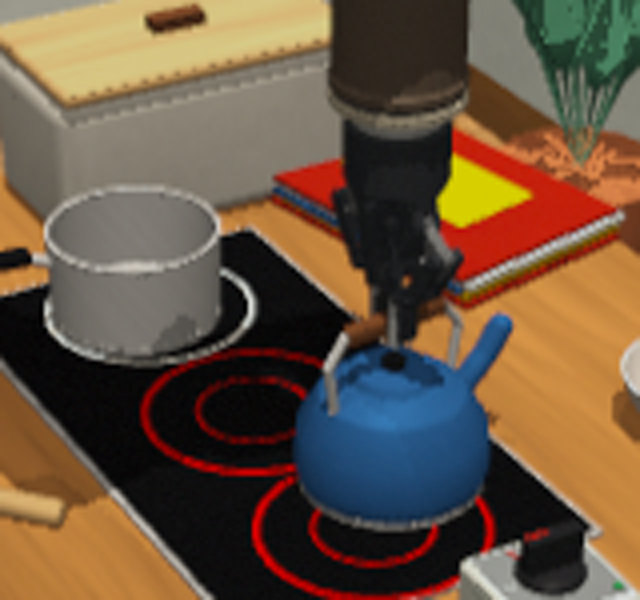

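Request:
drive_tool([
  [0, 0, 0, 0.03, -0.03, 0, 1],
  [0, 0, 0, 0.06, -0.05, 0, 1],
  [0, 0, 0, 0.07, -0.06, 0, 1],
  [0, 0, 0, 0.07, -0.07, 0, 1],
  [0, 0, 0, 0.06, -0.05, 0, 1],
  [0, 0, 0, 0.03, -0.03, 0, 1],
  [0, 0, 0, 0.01, -0.02, 0, 1],
  [0, 0, 0, 0, 0, 0, 1],
  [0, 0, 0, 0, 0, 0, 1],
])

```text
clock: 43.0
eef_pos: [0.5321, 0.0888, 0.1279]
eef_rot: [-0.123, 3.139, -0.001]
force: [0.6, 0.2, 10.5]
grip_width: 0.0131
```

Request:
drive_tool([
  [0, 0, 0, 0, 0, 0, 0.1],
  [0, 0, 0, 0, 0, 0, 0.1],
  [0, 0, 0, 0, 0, 0, 0.1],
  [0, 0, 0, 0, 0, -0.1, 0.1],
  [0, 0, 0, 0, 0, -0.2, 0.1],
  [0, 0, 0, 0, 0, -0.2, 0.1],
  [0, 0, 0, 0, 0, -0.2, 0.1],
  [0, 0, 1, 0, 0, 0, 0.1],
  [0, 0, 1, 0, 0, 0, 0.1],
  [0, 0, 0.07, 0, 0, 0, 0.1],
])

```text
clock: 44.25
eef_pos: [0.532, 0.0891, 0.2334]
eef_rot: [0.202, 3.134, 0.0]
force: [-0.2, 0.3, -0.7]
grip_width: 0.0382
```

```bash
python3 - <<'E'
from h import *
to((.4067,.4634,.235),-.129)
f=snap("side",21); crop(f,190,120,390,270,4,"b24.png")
E
```

```text
t44.25 pos [0.532  0.0891 0.2334] F [-0.2  0.3 -0.7] w 0.0382
turn units [0.001 0.007 0.004]
shift units now-axes [ 1.148  2.368 -0.012]  after-turn axes [ 1.149  2.367 -0.011]
tool axes cols
 [[-0.992  0.128  0.001]
 [ 0.128  0.992 -0.   ]
 [-0.001  0.    -1.   ]]
```

View pics/b24.png

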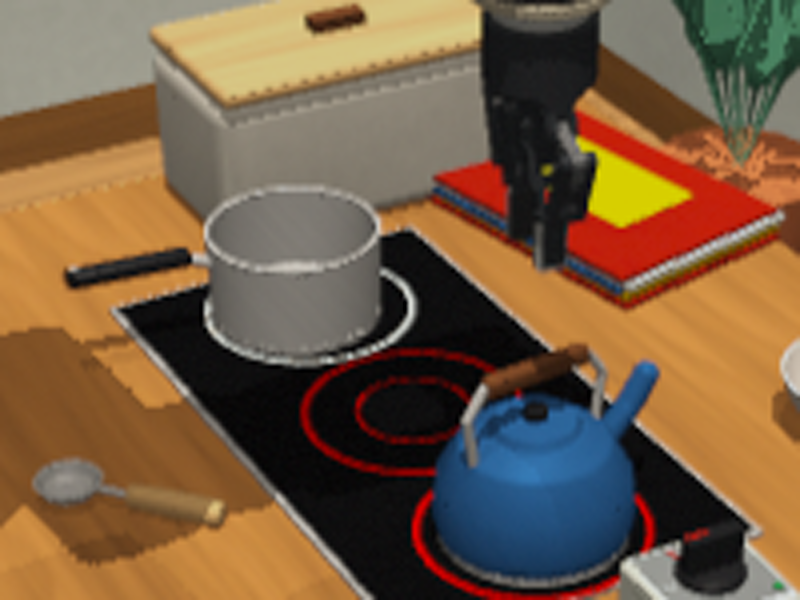

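Kettle back in the end ring. Now the pan.

Request:
drive_tool([
  [0, 0, 0, 0.14, 0.3, 0, 0],
  [0, 0, 0, 0.14, 0.3, 0, 0],
  [0, 0, 0, 0.14, 0.3, 0, 0],
  [0, 0, 0, 0.14, 0.3, 0, 0],
  [0, 0, 0, 0.14, 0.29, 0, 0],
  [0, 0, 0, 0.14, 0.29, 0, 0],
  [0, 0, 0, 0.15, 0.29, 0, 0],
  [0, 0, 0, 0.16, 0.3, 0, 0],
  [0, 0, 0, 0, 0, 0.3, 0],
  [0, 0, 0, 0, 0, 0.3, 0],
])

```text
clock: 45.55
eef_pos: [0.4062, 0.4648, 0.1419]
eef_rot: [0.196, 3.135, 0.001]
force: [1.2, 0.1, -0.1]
grip_width: 0.0426
```

Request:
drive_tool([
  [0, 0, 0, 0, 0, 0, 0],
  [0, 0, 0, 0, 0, 0, 0],
])

```text
clock: 45.8
eef_pos: [0.4071, 0.4643, 0.144]
eef_rot: [0.201, 3.134, 0.001]
force: [0.5, 0.6, 1.0]
grip_width: 0.0429
```

```bash
python3 - <<'E'
from h import *
to((.4067,.4634,.062),-.129)
E
```

```text
t45.80 pos [0.4071 0.4643 0.144 ] F [0.5 0.6 1. ] w 0.0429
turn units [0.009 0.007 0.01 ]
shift units now-axes [ 0.002 -0.007  0.547]  after-turn axes [ 0.002 -0.006  0.547]
tool axes cols
 [[-0.992  0.128  0.001]
 [ 0.128  0.992  0.001]
 [-0.001  0.001 -1.   ]]
```

Request:
drive_tool([
  [0, 0, 0, 0, -0.005, 0.15, 0],
  [0, 0, 0, 0, 0, 0.15, 0],
  [0, 0, 0, 0, 0, 0.15, 0],
  [0, 0, 0, 0, 0, 0.09, 0],
  [0, 0, 0, 0, 0, 0, 0],
  [0, 0, 0, 0, 0, 0, 1],
  [0, 0, 0, 0, 0, 0, 1],
  [0, 0, 0, 0, 0, 0, 1],
  [0, 0, 0, 0, 0, 0, 1],
  [0, 0, 0, 0, 0, 0, 1],
])

```text
clock: 47.05
eef_pos: [0.4069, 0.4637, 0.0626]
eef_rot: [0.202, 3.134, 0.002]
force: [-0.8, -0.6, 6.3]
grip_width: 0.0174
```

```bash
python3 - <<'E'
from h import *
t=snap("top",22); crop(t,110,170,330,320,3.6,"b25.png")
to((.4228,.284,.0624),-.129)
E
```

```text
t47.10 pos [0.4069 0.4637 0.0626] F [-0.2  0.4  7.5] w 0.0174
turn units [0.014 0.011 0.003]
shift units now-axes [-0.259 -1.174  0.   ]  after-turn axes [-2.590e-01 -1.174e+00  1.000e-03]
tool axes cols
 [[-0.992  0.128  0.001]
 [ 0.128  0.992  0.001]
 [-0.001  0.001 -1.   ]]
```

View pics/b25.png

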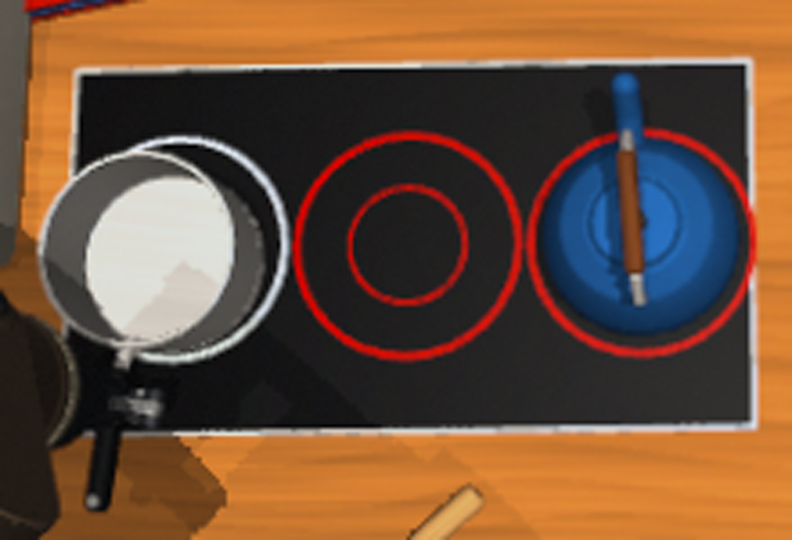

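Request:
drive_tool([
  [0, 0, 0, -0.006, -0.03, 0, 1],
  [0, 0, 0, -0.014, -0.06, 0, 1],
  [0, 0, 0, -0.02, -0.09, 0, 1],
  [0, 0, 0, -0.022, -0.1, 0, 1],
  [0, 0, 0, -0.022, -0.1, 0, 1],
  [0, 0, 0, -0.022, -0.1, 0, 1],
  [0, 0, 0, -0.022, -0.1, 0, 1],
  [0, 0, 0, -0.022, -0.1, 0, 1],
  [0, 0, 0, -0.022, -0.1, 0, 1],
])

```text
clock: 48.22
eef_pos: [0.4181, 0.3443, 0.0626]
eef_rot: [0.202, 3.133, 0.003]
force: [-0.2, 5.7, 7.4]
grip_width: 0.0175
```

```bash
python3 - <<'E'
from h import *
t=snap("top",23); crop(t,110,170,330,320,3.6,"b26.png")
to((.4228,.284,.0624),-.129)
E
```

```text
t48.27 pos [0.4177 0.3425 0.0624] F [ 1.4 -2.8  8. ] w 0.0177
turn units [0.011 0.014 0.002]
shift units now-axes [-0.084 -0.383 -0.   ]  after-turn axes [-0.084 -0.382 -0.   ]
tool axes cols
 [[-0.992  0.128  0.002]
 [ 0.128  0.992  0.001]
 [-0.001  0.001 -1.   ]]
```

View pics/b26.png

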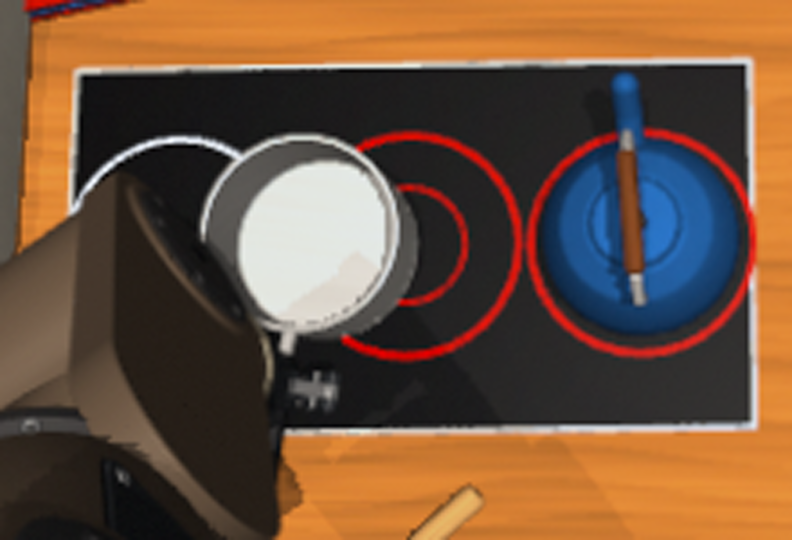

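Request:
drive_tool([
  [0, 0, 0, -0.012, -0.05, 0, 1],
  [0, 0, 0, -0.018, -0.08, 0, 1],
  [0, 0, 0, -0.018, -0.08, 0, 1],
  [0, 0, 0, -0.016, -0.08, 0, 1],
  [0, 0, 0, -0.01, -0.05, 0, 1],
  [0, 0, 0, -0.008, -0.035, 0, 1],
  [0, 0, 0, 0, 0, 0, 1],
  [0, 0, 0, 0, 0, 0, 1],
])

```text
clock: 49.28
eef_pos: [0.4229, 0.2866, 0.0623]
eef_rot: [0.202, 3.133, 0.002]
force: [0.9, -0.8, 6.9]
grip_width: 0.0173
```

```bash
python3 - <<'E'
from h import *
t=snap("top",24); crop(t,110,170,330,320,3.6,"b27.png")
to((.4228,.284,.0624),-.129)
E
```

```text
t49.33 pos [0.4229 0.2866 0.0623] F [ 1.8 -1.9  7.2] w 0.0174
turn units [0.011 0.017 0.003]
shift units now-axes [-0.002 -0.017 -0.001]  after-turn axes [-0.002 -0.017 -0.001]
tool axes cols
 [[-0.992  0.128  0.002]
 [ 0.128  0.992  0.001]
 [-0.002  0.001 -1.   ]]
```

View pics/b27.png

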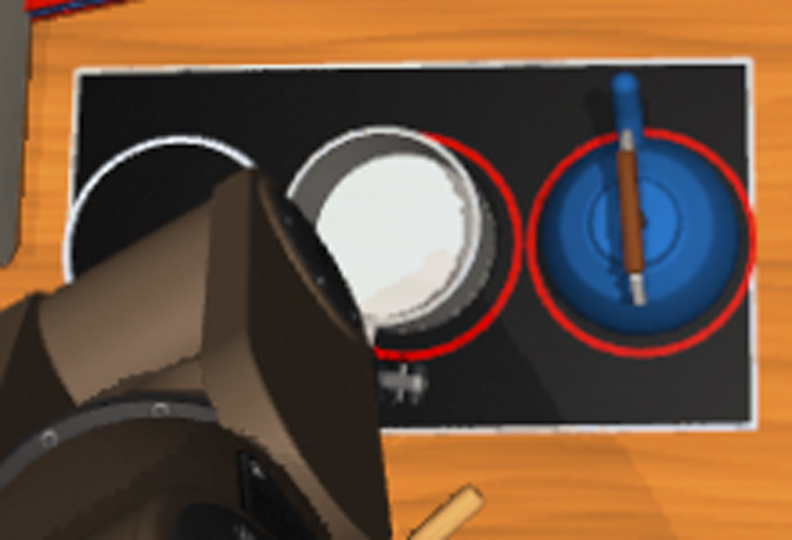

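Request:
drive_tool([
  [0, 0, 0, 0, -0.015, 0, 1],
  [0, 0, 0, 0, 0, 0, 1],
  [0, 0, 0, 0, 0, 0, 0],
  [0, 0, 0, 0, 0, 0, 0],
  [0, 0, 0, 0, 0, 0, 0],
  [0, 0, 0, 0, 0, -0.2, 0],
  [0, 0, 0, 0, 0, -0.3, 0],
  [0, 0, 0, 0, 0, -0.4, 0],
  [0, 0, 0, 0, 0, -0.25, 0],
  [0, 0, 0, 0, 0, 0, 0],
])

```text
clock: 50.58
eef_pos: [0.423, 0.2849, 0.2368]
eef_rot: [0.202, 3.131, 0.004]
force: [-0.5, 0.3, 0.6]
grip_width: 0.0428
```

```bash
python3 - <<'E'
from h import *
to((.5535,-.097,.2),0.0)
f=load("side",0); crop(f,330,235,400,290,10,"d1.png")
t=load("top",0); crop(t,335,200,380,250,12,"d2.png")
E
```

```text
t50.58 pos [0.423  0.2849 0.2368] F [-0.5  0.3  0.6] w 0.0428
turn units [ 0.029  0.043 -1.288]
shift units now-axes [-1.189 -2.414  0.243]  after-turn axes [-0.87  -2.546  0.245]
tool axes cols
 [[-0.992  0.128  0.004]
 [ 0.128  0.992  0.003]
 [-0.004  0.003 -1.   ]]
```

View pics/d2.png

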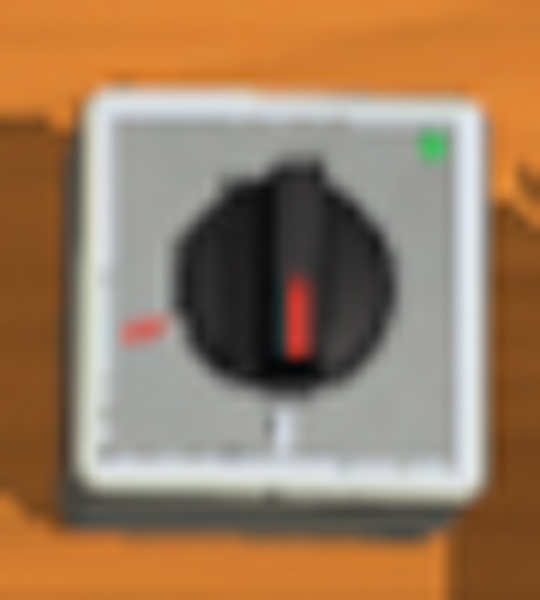

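```bash
python3 - <<'E'
from h import *
t=load("top",0);a=lambda p:(np.array(p,float)+.5)/12-.5+[335,200]
print(atz(t,a([(298,165),(298,365),(298,265)]),.115))
P=atz(t,a([(88,92),(485,105),(485,500),(80,492)]),.078);print(P.mean(0))
print(atz(t,a([(284,290)]),.088))
# saucepan / kettle check
t=load("top",24);a=lambda p:(np.array(p,float)+.5)/3.6-.5+[110,170]
print("pan y",atz(t,a([(287,230),(483,230),(385,127)]),.086))
print("kettle",atz(t,a([(626,150),(635,272)]),.15).mean(0), "rings", atz(t,a([(641,242)]),.006))
E
```

```text
[[ 0.57556803 -0.09745663  0.115     ]
 [ 0.53276917 -0.09675058  0.115     ]
 [ 0.55410924 -0.09710032  0.115     ]]
[ 0.55415368 -0.09765019  0.078     ]
[[ 0.55368842 -0.09657308  0.088     ]]
pan y [[0.52976171 0.33996262 0.086     ]
 [0.52922151 0.19871627 0.086     ]
 [0.60493671 0.27137356 0.086     ]]
kettle [0.5318621  0.08842692 0.15      ] rings [[0.53233261 0.09090515 0.006     ]]
```

Request:
drive_tool([
  [0.015, 0.02, -0.64, 0, 0, 0, 0],
  [0.015, 0.02, -0.65, 0, 0, 0, 0],
  [0, 0, 0, -0.12, -0.36, 0, 0],
  [0, 0, 0, -0.12, -0.36, 0, 0],
  [0, 0, 0, -0.12, -0.36, 0, 0],
  [0, 0, 0, -0.13, -0.36, 0, 0],
  [0, 0, 0, -0.13, -0.36, 0, 0],
  [0, 0, 0, -0.13, -0.37, 0, 0],
  [0, 0, 0, -0.13, -0.37, 0, 0],
  [0, 0, 0, 0, 0, 0.2, 0],
])

```text
clock: 51.82
eef_pos: [0.5556, -0.1009, 0.2044]
eef_rot: [-0.006, -3.14, 0.006]
force: [0.1, 0.4, -1.2]
grip_width: 0.0427
```

Request:
drive_tool([
  [0, 0, 0, 0, 0, 0, 0],
  [0, 0, 0, 0, 0, 0, 0],
  [0, 0, 0, 0, 0, 0, 0],
])

```text
clock: 52.2
eef_pos: [0.5539, -0.0963, 0.2053]
eef_rot: [0.002, -3.138, 0.005]
force: [0.8, -0.4, -0.2]
grip_width: 0.0427
```

```bash
python3 - <<'E'
from h import *
from rig import manip
to((.554,-.097,.095),0.0); print(manip.sense()["qpos"])
f=snap("side",25); crop(f,230,140,430,290,4,"d3.png")
E
```

```text
t52.20 pos [ 0.5539 -0.0963  0.2053] F [ 0.8 -0.4 -0.2] w 0.0427
turn units [-0.03  -0.032  0.013]
shift units now-axes [-0.003 -0.003  0.735]  after-turn axes [-0.    -0.005  0.735]
tool axes cols
 [[-1.    -0.001 -0.003]
 [-0.001  1.    -0.003]
 [ 0.003 -0.003 -1.   ]]
[-0.22360928  0.38845318  1.8261264  -0.00454928  0.9294859  -1.79297866]
```

View pics/d3.png

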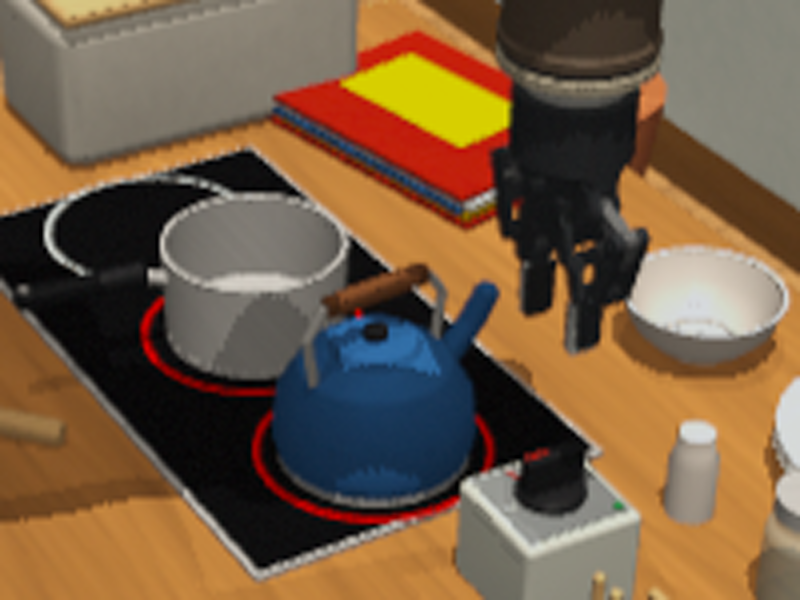

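Request:
drive_tool([
  [-0.03, -0.03, 0, 0, -0.004, 0.15, 0],
  [0, 0, 0, 0, 0, 0.2, 0],
  [0, 0, 0, 0, 0, 0.2, 0],
  [0, 0, 0, 0, 0, 0.15, 0],
  [0, 0, 0, 0, 0, 0.03, 0],
  [0, 0, 0, 0, 0, 0, 0],
])

```text
clock: 53.0
eef_pos: [0.5538, -0.0974, 0.0956]
eef_rot: [0.001, -3.141, -0.0]
force: [0.2, -0.1, 0.5]
grip_width: 0.043
```

```bash
python3 - <<'E'
from h import *
to((.554,-.097,.095),0.0)
f=snap("side",26); crop(f,280,160,430,290,4,"d4.png")
E
```

```text
t53.00 pos [ 0.5538 -0.0974  0.0956] F [ 0.2 -0.1  0.5] w 0.0430
turn units [ 0.001 -0.007  0.006]
shift units now-axes [-0.002  0.003  0.004]  after-turn axes [-0.002  0.003  0.004]
tool axes cols
 [[-1.    -0.001 -0.001]
 [-0.001  1.     0.   ]
 [ 0.001  0.    -1.   ]]
```

View pics/d4.png

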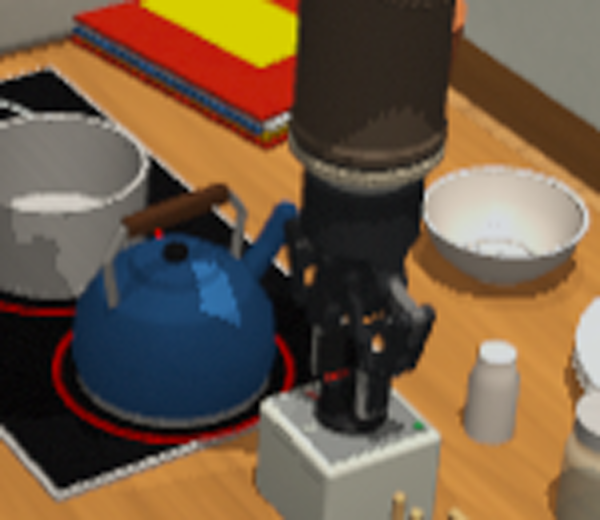

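Request:
drive_tool([
  [0, 0, 0, 0, 0, 0, 1],
  [0, 0, 0, 0, 0, 0, 1],
  [0, 0, 0, 0, 0, 0, 1],
  [0, 0, 0, 0, 0, 0, 1],
  [0, 0, 0.6, 0, 0, 0, 1],
  [0, 0, 1, 0, 0, 0, 1],
  [0, 0, 1, 0, 0, 0, 1],
  [0, 0, 1, 0, 0, 0, 1],
], newtons=50)

```text
clock: 54.05
eef_pos: [0.554, -0.0971, 0.0959]
eef_rot: [0.568, 3.09, 0.001]
force: [1.0, 8.7, 8.9]
grip_width: 0.0117
```

Request:
drive_tool([
  [0, 0, 1, 0, 0, 0, 1],
  [0, 0, 1, 0, 0, 0, 1],
  [0, 0, 1, 0, 0, 0, 1],
  [0, 0, 1, 0, 0, 0, 1],
  [0, 0, 1, 0, 0, 0, 1],
  [0, 0, 1, 0, 0, 0, 1],
  [0, 0, 1, 0, 0, 0, 1],
  [0, 0, 1, 0, 0, 0, 1],
  [0, 0, 0, 0, 0, 0, 1],
])

```text
clock: 55.18
eef_pos: [0.5552, -0.096, 0.0959]
eef_rot: [1.724, 2.625, 0.004]
force: [9.2, 22.3, 4.2]
grip_width: 0.0119
```

```bash
python3 - <<'E'
from h import *
from rig import manip
to((.554,-.097,.095),0.0); s=manip.sense(); print(s["ft_torque"],s["qpos"])
f=snap("side",27); crop(f,280,160,430,290,4,"d5.png")
t=snap("top",27); crop(t,320,190,400,260,8,"d6.png")
E
```

```text
t55.17 pos [ 0.5552 -0.096   0.0959] F [ 9.2 22.3  4.2] w 0.0119
turn units [ 2.700e-02  9.000e-03 -1.162e+01]
shift units now-axes [-0.003 -0.01   0.006]  after-turn axes [ 0.008 -0.007  0.006]
tool axes cols
 [[-0.398  0.918  0.002]
 [ 0.918  0.398  0.002]
 [ 0.001  0.003 -1.   ]]
[ 3.81917368 -1.43674967  0.23044901] [-0.22636124  0.53393961  1.91758296  0.00329689  0.68835736 -0.6377034 ]
```

View pics/d5.png

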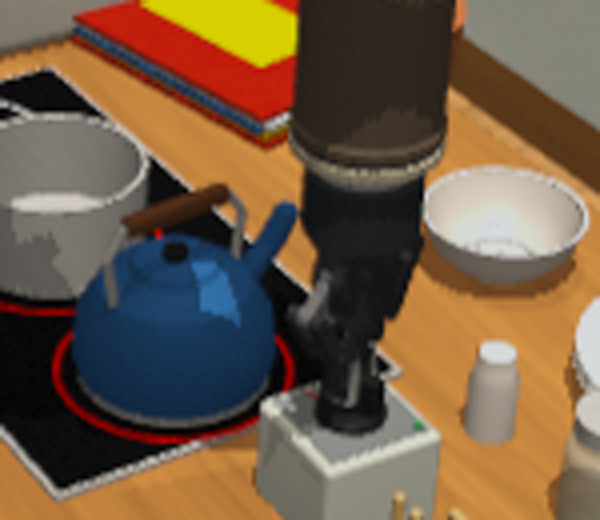

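View pics/d6.png

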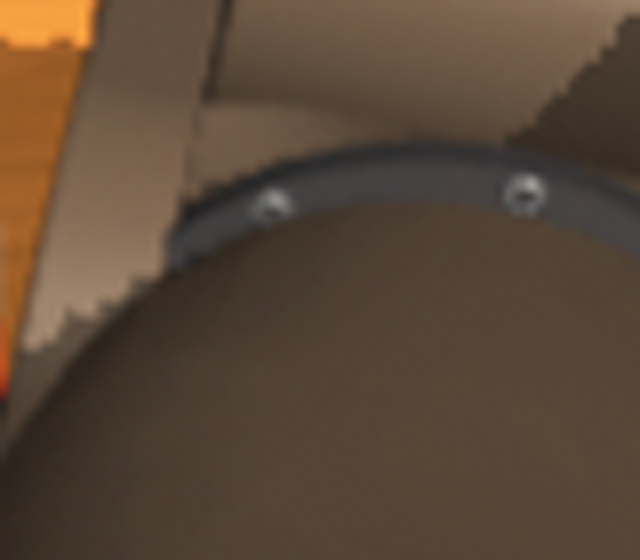

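Request:
drive_tool([
  [0, 0, 0.4, 0.007, 0.007, 0, 1],
  [0, 0, 0.4, 0.006, 0.006, 0, 1],
  [0, 0, 0, 0, 0, 0, 1],
])

```text
clock: 55.65
eef_pos: [0.5555, -0.0954, 0.0959]
eef_rot: [1.825, 2.556, 0.0]
force: [2.1, -2.2, 6.6]
grip_width: 0.0117
```

```bash
python3 - <<'E'
from h import *
from rig import manip
to((.554,-.097,.095),0.0); s=manip.sense(); print(s["ft_torque"])
E
```

```text
t55.65 pos [ 0.5555 -0.0954  0.0959] F [ 2.1 -2.2  6.6] w 0.0117
turn units [  0.      0.013 -12.4  ]
shift units now-axes [-0.007 -0.013  0.006]  after-turn axes [ 0.01  -0.011  0.006]
tool axes cols
 [[-0.325  0.946  0.001]
 [ 0.946  0.325 -0.001]
 [-0.001  0.001 -1.   ]]
[-0.40876747 -0.20131658  0.13535648]
```

Request:
drive_tool([
  [0, 0, 0.4, 0, 0, 0, 1],
  [0, 0, 0.4, 0, 0, 0, 1],
  [0, 0, 0, 0, 0, 0, 1],
  [0, 0, 0, 0, 0, 0, 1],
])

```text
clock: 56.15
eef_pos: [0.5555, -0.0953, 0.0959]
eef_rot: [1.924, 2.482, 0.0]
force: [2.0, 1.3, 7.1]
grip_width: 0.0116
```

```bash
python3 - <<'E'
from h import *
from rig import manip
to((.554,-.097,.095),0.0); s=manip.sense(); print(s["ft_torque"])
E
```

```text
t56.15 pos [ 0.5555 -0.0953  0.0959] F [2.  1.3 7.1] w 0.0116
turn units [ 2.0000e-03  1.3000e-02 -1.3186e+01]
shift units now-axes [-0.009 -0.013  0.006]  after-turn axes [ 0.01  -0.012  0.006]
tool axes cols
 [[-0.25   0.968  0.001]
 [ 0.968  0.25  -0.001]
 [-0.001  0.001 -1.   ]]
[ 0.1716256  -0.27315844  1.06109654]
```

Request:
drive_tool([
  [0, 0, 0, 0, 0, 0, -1],
  [0, 0, 0, 0, 0, 0, -1],
  [0, 0, 0, 0, 0, 0, -1],
  [0, 0, 0, 0, 0, 0, -1],
  [0, 0, 0, 0, 0, -0.1, -1],
  [0, 0, 0, 0, 0, -0.2, -1],
  [0, 0, 0, 0, 0, -0.3, -1],
  [0, 0, 0, 0, 0, -0.3, -1],
  [0, 0, -1, 0, 0, 0, -1],
  [0, 0, -1, 0, 0, 0, -1],
])

```text
clock: 57.4
eef_pos: [0.5549, -0.0951, 0.2318]
eef_rot: [1.664, 2.664, 0.0]
force: [-0.2, -0.3, 0.1]
grip_width: 0.0851
```

Request:
drive_tool([
  [0, 0, 0, -0.3, 0, -0.2, -1],
  [0, 0, 0, -0.3, 0, -0.2, -1],
  [0, 0, 0, -0.3, 0, -0.2, -1],
  [0, 0, 0, -0.3, 0, 0, -1],
  [0, 0, 0, -0.3, 0, 0, -1],
  [0, 0, 0, -0.3, 0, 0, -1],
  [0, 0, 0, 0, 0, 0, -1],
])

```text
clock: 58.28
eef_pos: [0.6726, -0.3408, 0.3198]
eef_rot: [-1.671, -2.659, 0.001]
force: [-0.6, 1.1, -1.0]
grip_width: 0.0852
```

```bash
python3 - <<'E'
from h import *
to((.554,-.097,.095))
f=snap("side",28); t=snap("top",28)
crop(t,110,160,520,310,1.95,"e1.png"); crop(f,180,150,500,430,2.4,"e2.png");crop(f,330,225,410,285,8,"e3.png")
E
```

```text
t58.27 pos [ 0.6726 -0.3408  0.3198] F [-0.6  1.1 -1. ] w 0.0852
shift units now-axes [ 1.807 -0.005  1.499]  after-turn axes [ 1.807 -0.005  1.499]
tool axes cols
 [[-0.434  0.901 -0.001]
 [ 0.901  0.434 -0.   ]
 [ 0.    -0.001 -1.   ]]
```

View pics/e1.png

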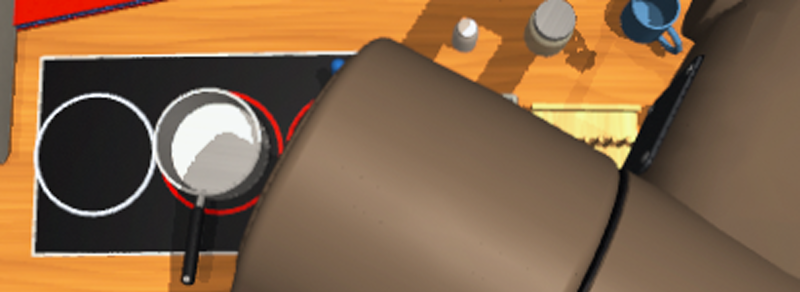

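View pics/e2.png

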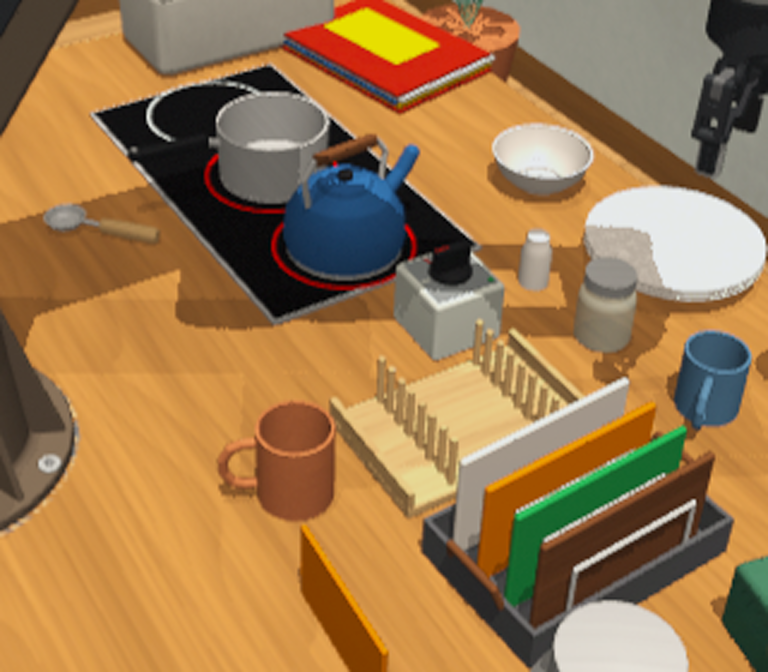

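View pics/e3.png

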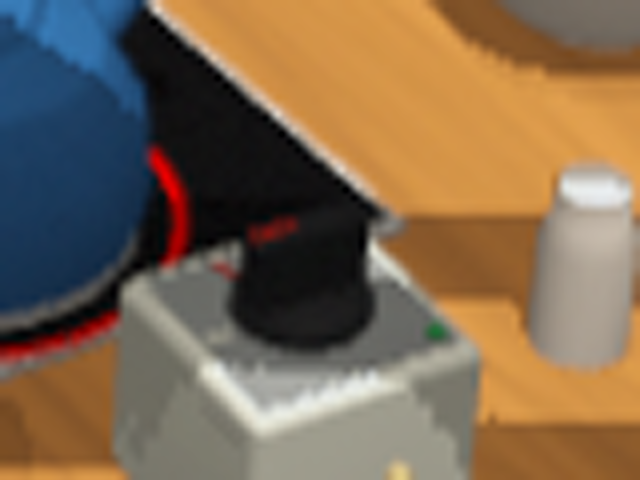

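```bash
python3 - <<'E'
from h import *
a=load("side",21);b=load("side",28);c=load("side",25)
# kettle lid/handle bar px: wood-brown mask in region
for f in(a,c,b):
    im=f["img"][160:300,220:400].astype(int); m=(im[...,2]>im[...,0]+40)&(im[...,2]>70); v,u=np.nonzero(m); print(len(u),u.mean()+220,v.mean()+160,u.min()+220,u.max()+220,v.max()+160)
P=[];
for th in np.linspace(0,2*np.pi,9)[:-1]: P.append([.532+.07*np.cos(th),.089+.07*np.sin(th),.006])
im=cv2.resize(b["img"][130:290,220:400,::-1],None,fx=4,fy=4,interpolation=cv2.INTER_CUBIC)
for c0,r in(((.532,.089),.07),((.532,.2693),.07),((.5323,.0909),.088),((.5315,.271),.088)):
    th=np.linspace(0,2*np.pi,80); q=(proj(b,np.c_[c0[0]+r*np.cos(th),c0[1]+r*np.sin(th),0*th+.006])-[220,130]+.5)*4
    cv2.polylines(im,[q.astype(np.int32)],True,(0,255,0) if r<.08 else (0,255,255),1)
cv2.imwrite("pics/e4.png",im)
E
```

```text
1852 324.8374730021598 239.6889848812095 299 353 263
1599 325.90118824265164 237.4777986241401 299 353 263
1899 324.95313322801474 238.67825171142707 299 353 263
```

View pics/e4.png

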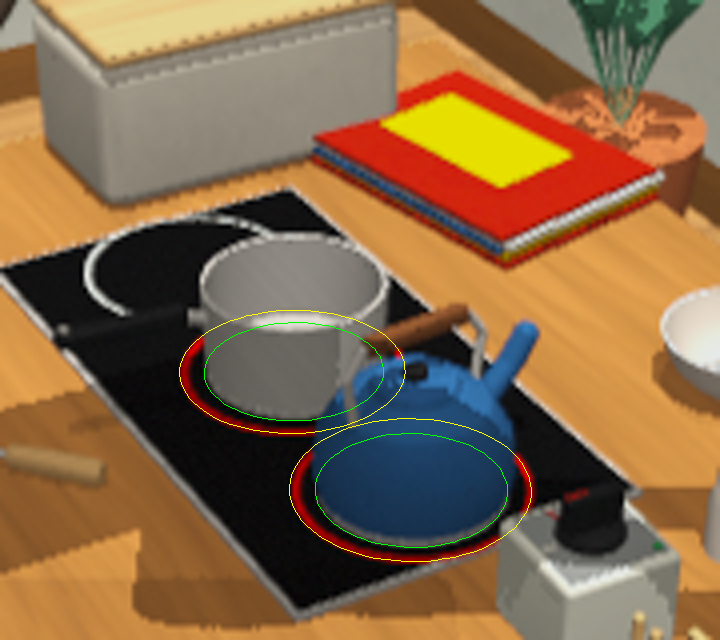

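Both pot bases (green outlines) lie inside the red rings and the knob points back at rest, so I'm handing in.

```bash
python3 -c "
from rig import manip
print(manip.close_job())"
```

```text
the job is handed in; nothing more can be done
None
```

The coffee corner is set up as asked and the job is handed in, at about 58 s of the 210 s allowed. No verdict came back.

- **Boards:** All four boards were there. I drew each one out of the rack and stood it on the caddy floor. The last picture shows one in each slot (white, orange, green and dark).
- **Pots:** I slid the kettle from the middle red ring to the end red ring. It was then knocked a few centimetres off that ring while I was at the saucepan, so I slid it back before moving the pan to the middle ring. The pots measured about 2 to 3 mm from the ring centres (20 mm is allowed). The last side picture agrees with those positions.
- **Timer:** With both pots in place, I turned the knob clockwise. The gripper had turned about 1.32 rad, and the torque rose from 0.14 to 1.06 N m as the knob met its stop. I then opened the gripper fully, and the last picture shows the knob back at rest.
- **Forces:** My grip on the knob was off its axis by about 2 mm. That pushed sideways with about 24 N part-way through the turn, and I corrected it. Each pot was pressed down with about 6 to 11 N while I slid it.
- **What I couldn't check:** In the final top view the arm hid the kettle and the caddy, so those two last checks rest on the side camera alone. The salt shaker, jug, sugar jar, mug and spoon look untouched.

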